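# End-float check and lock of a dosing pump, paddle bars slot-up

## Task

Get the dosing pump ready for fitting its paddle bars. Feel the shaft's end float by its coupling: push it fully in to its stop, then pull it fully out to its stop, then push it fully home again, pausing briefly at each stop; then lock it by sliding the locking rod through both eyes of the bracket until its tip stands well clear of the far cheek, and leave it there. Roll every hexagonal bar on the worktop, in any order, until its slotted face is on top, and do not knock over or shove the beakers, bottle, jar and cup.

Things in the scene. Friction and masses are not known exactly. Their poses are not given: they have to be found in the camera images.
- pump: Bench dosing pump, fixed: steel housing 70 x 80 x 105 mm high, white motor behind, 12 mm high base plate (x -70..200, y +/-60 mm). Origin on the worktop under the housing's front face; x points back to the motor, z up, y left looking along x. Shaft along -x, 50 mm up. Bracket in front: two 90 mm high cheeks at y +/-36..44 mm, x -25..-65 mm; between them at x -61..-69 mm a 56 mm high yoke.
- shaft (a joint): Axial position of the pump shaft in m: 0 = pushed fully in to its inner stop (home, towards the motor), 0.028 = pulled fully out to its outer stop (along the pump's -x). About 3 N of friction; stays where it is left; does not turn. A 48 mm collar on it between the cheeks blocks the rod's way unless the shaft is home.
- coupling (a point): Centre of the aluminium coupling block on the shaft's free end, 34 x 34 mm and 40 mm high, 50 mm above the worktop (30 mm free under it); moves with the shaft, at x = -125 mm in the pump's frame when home. Its left and right sides are free for gripping across the pump's y.
- eye_left (a point): Middle of the round eye (19 mm diameter) in the left (+y) cheek, fixed to the pump at x -45, y 40, z 70 mm in its frame; the eyes' common line runs along the pump's y.
- eye_right (a point): Middle of the same eye in the right (-y) cheek, at x -45, y -40, z 70 mm in the pump's frame.
- rod: Locking rod lying level on the worktop at the robot's left, 180 mm long, 0.12 kg: black handle block 50 long, 24 wide, 36 mm high, and a round steel shank, 10 mm diameter, 130 mm long, tapered end, in line with the handle's centre. Origin at the handle's centre (18 mm above the worktop), x along the shank to the tip, y across the 24 mm width. The handle does not pass through the eyes.
- rod_tip (a point): Tip of the locking rod's shank, 155 mm from the handle's centre along the rod's x.
- rod_neck (a point): Where the shank leaves the handle, 25 mm from the handle's centre along the rod's x.
- bar0: Hexagonal aluminium bar lying on the worktop, 110 mm long, 40 mm across flats (flats 23 mm wide), about 0.3 kg; may be absent. Origin at its centre, 20 mm up; x along the bar, z out of the one face with a dark milled slot and two screw holes; other faces plain. It grips the worktop: pushed sideways near its top it tips about its far lower edge (a push that rises with it, to 42 mm, does not jam).
- bar1: Hexagonal aluminium bar lying on the worktop, 110 mm long, 40 mm across flats (flats 23 mm wide), about 0.3 kg; may be absent. Origin at its centre, 20 mm up; x along the bar, z out of the one face with a dark milled slot and two screw holes; other faces plain. It grips the worktop: pushed sideways near its top it tips about its far lower edge (a push that rises with it, to 42 mm, does not jam).
- bar2: Hexagonal aluminium bar lying on the worktop, 110 mm long, 40 mm across flats (flats 23 mm wide), about 0.3 kg; may be absent. Origin at its centre, 20 mm up; x along the bar, z out of the one face with a dark milled slot and two screw holes; other faces plain. It grips the worktop: pushed sideways near its top it tips about its far lower edge (a push that rises with it, to 42 mm, does not jam).
- bar3: Hexagonal aluminium bar lying on the worktop, 110 mm long, 40 mm across flats (flats 23 mm wide), about 0.3 kg; may be absent. Origin at its centre, 20 mm up; x along the bar, z out of the one face with a dark milled slot and two screw holes; other faces plain. It grips the worktop: pushed sideways near its top it tips about its far lower edge (a push that rises with it, to 42 mm, does not jam).
- beaker_big: Bystander: empty glass beaker, 100 mm diameter, 95 mm high; origin under its centre.
- beaker_small: Bystander: empty glass beaker, 76 mm diameter, 80 mm high; origin under its centre.
- shaker: Bystander: grey shaker bottle, 88 mm diameter, 210 mm high; origin under its centre.
- jar: Bystander: jar with lid, 60 mm diameter, 75 mm high; origin under its centre.
- cup: Bystander: white cup, 68 mm diameter, 60 mm high; origin under its centre.
Not all that is in view belongs to the job. What is shaped like the rod but red is not meant.

How it is judged (in metres and radians):
On the way, in this order (a step that is already met when the one before it is completed fails the run):
1. the shaft is pushed fully in to its inner stop (value of joint shaft below 0.002 m), for 0.2 s.
2. the shaft is pulled fully out to its outer stop (value of joint shaft above 0.026 m), for 0.2 s.
3. the shaft is pushed fully home again (value of joint shaft below 0.002 m), for 0.2 s.
At the end, for the whole second after the job is handed in: The shaft is home (within 4 mm of its inner stop); the locking rod lies through both eyes (from either side), its tip at least 10 mm out of the far cheek, its shank in line with the eyes, at rest; every hexagonal bar present lies at rest on the worktop with its slotted face up (within 7 degrees) (value of joint shaft below 0.004 m and ((y of rod_tip in the frame of pump below -0.054 m and y of rod_neck in the frame of pump above 0.04 m) or (y of rod_tip in the frame of pump above 0.054 m and y of rod_neck in the frame of pump below -0.04 m)) and angle between the x axis of rod and the y axis of pump, either way round below 0.2 rad and x of rod_tip in the frame of pump between -0.065 and -0.025 m and z of rod_tip in the frame of pump between 0.05 and 0.09 m and x of rod_neck in the frame of pump between -0.065 and -0.025 m and z of rod_neck in the frame of pump between 0.05 and 0.09 m and linear speed of each of rod, bar0, bar1, bar2, bar3 below 0.02 m/s and angle between each of bar0, bar1, bar2, bar3's own z axis and vertical below 0.12 rad and height (world z) of each of bar0, bar1, bar2, bar3 below 0.026 m); the robot touches nothing.
It fails at once if a bystander (beaker, shaker bottle, jar or cup) is knocked over or shoved more than 4 cm (angle between any of beaker_big, beaker_small, shaker, jar, cup's own z axis and vertical above 0.6 rad or distance of any of beaker_big, beaker_small, shaker, jar, cup from where it was at the start of the episode above 0.04 m).
Of bar0, bar1, bar2, bar3 only 3 to 4 are there at a start; the rules pass over those that are not, and their reading is None.
At some moment in a run one of bar0, bar1, bar2, bar3 may be knocked a few centimetres aside while the robot is not near it.
Once in a run the grip may slacken for a moment while it holds something.
It also fails if it takes over 210 s, if anything falls off the work surface, if the arm or the gripper's body presses on something with over 40 N, if the wrist force passes 120 N, or if a joint passes its speed limit or range.

## Robot

A 6-joint arm with a two-finger parallel gripper is mounted at the origin on the work surface. World frame = base frame: x ahead of the robot, y to its left, z up, the work surface at z = 0. Lengths are in m, angles in degrees, forces in N, time in s.
With the tool pointing down it reaches from about 0.3 to 0.75 m from the base axis. Payload 8.5 kg.
Tool frame: the origin (TCP) lies midway between the tips of the shut fingers; the grasp point (between the pads) lies 19 mm behind it; z points along the fingers, y is the direction in which the jaws open and shut (so a half turn about z gives the same grasp; the last joint's range is limited). The gripper opens to 85 mm and grips with 20 to 120 N. Pads are 22 mm wide; open, the fingers measure 114 mm over their backs; the gripper's body (76 mm by 85 mm) begins 54 mm behind the grasp point. The pads swing forward as they close: fully open they stand 13 mm farther back than shut.
Start: joints at [-85.101, 21.807, 74.336, -0, 83.858, -12.336], TCP at [0.163, -0.525, 0.231] pointing down, gripper open.
Joint ranges: [-178.18, 178.18], [-50.72, 133.34], [12.68, 142.11], [-81.47, 261.47], [9.98, 163.14], [-165.26, 165.26]. Speed limits (degrees/s): [136.94, 136.94, 180, 180, 180, 180].

## Interface

Orientations are given as a 3x3 rotation matrix whose columns are the frame's x, y, z axes.
In Python, from rig import status, eyes, env gives the robot as it stands. The module is installed in compiled form; this text tells all that it offers.
- The arm moves only by the tool play_rows, never from a script. Its argument "targets" is text: rows parted by semicolons, each of 5 numbers parted by spaces: the shift along the tool's x, y, z in m, then the turn about the tool's z in rad, then the closure, from 0 (fully open) to 1 (shut). A call has 1 to 5 rows; each row is the pose to reach, as a shift and turn from the pose commanded when the call began, along the tool's axes at that moment; what a row does not reach only later rows make up. A row lasts 1/10 s, in which the tool goes at most 50 mm and 8.59 degrees, less where a joint would pass 70% of its speed; a pose out of reach is approached as far as the arm can. A call with a gripper value outside its range is refused whole. The fingers move at their own pace and stop on an object; "force" is the grip in N (left out, the last holds). Time passes only in rows, so rows that repeat a pose let the fingers close. It gives the time, the measured TCP pose, the force and the opening at its end, in the units of the state.
- status.observe(): the state, without advancing time (a new reading comes with each control period).
- eyes.get_image(name): name is "side" or "top"; returns a dict with "pixels" (384x512x3 uint8, red, green, blue), "range_z" (384x512 float32, m along the optical axis (not along the pixel's ray), 0 where there is no reading), "mtx" (3x3 intrinsics, pixels), "k1" (the pictures are not rectified: a ray, as slopes to the right and down, at radius r is drawn at 1 + k1 r^2 times it, then the intrinsics apply), "world_to_cam" (4x4, takes a point from world to camera coordinates). Camera axes: x right, y up, looking along -z (the intrinsics and any distortion apply to the point x, -y, -z); pixel columns grow to the right and rows downward; lengths in m; the calibration is good to about 2 mm. A picture is of the moment at which its call begins.
- env.close_job(): hands the job in, once; it reports no verdict.
The state is a dict: "time_s": time; "q": joint angles; "qvel": joint speeds; "joint_efforts": joint torques, N m; "position": TCP position; "tool_rot": TCP orientation; "ft_force": force on the tool from outside, world axes, zero at the start; "wrist_torque": the same for the moment, N m; "grip_width": finger opening in m.
Only numpy, scipy, OpenCV 4.12 (cv2) and the standard library are available. Lean on these libraries where they do the work, as an engineer would, in place of code of your own. Each camera call takes 0.05 s, during which the arm holds its last target.

## Working session

There is one attempt and no reset: what is moved stays moved. The work goes in short steps, Python scripts to look and compute and a tool call to move; the robot and the scene stay as the last step left them, time stands still between calls to the robot, and variables do not carry over. Pictures are saved under pics/ and viewed, and the job is handed in when it is done.

Besides the shell and the picture viewer there is one more tool, called after "Emit:" as a command line: name --argument value ..., lists and objects as JSON in quotes. play_rows: Moves the arm, as the interface text tells. Its arguments: {"type":"object","properties":{"targets":{"type":"string"},"force":{"type":"number"}},"required":["targets"]}

```bash
mkdir -p pics
cat > h.py <<'E'
import numpy as np,cv2
from rig import status,eyes,env
def grab(n):
    return eyes.get_image(n)
def save(im,fn,crop=None,scale=1.5):
    p=im["pixels"][:,:,::-1].copy()
    if crop: x0,y0,x1,y1=crop; p=p[y0:y1,x0:x1]
    p=cv2.resize(p,None,fx=scale,fy=scale,interpolation=cv2.INTER_CUBIC)
    cv2.imwrite("pics/"+fn,p)
def undist(im,uv):
    K=im["mtx"];k=float(im["k1"])
    uv=np.atleast_2d(np.asarray(uv,float))
    d=np.array([k,0,0,0],float)
    return cv2.undistortPoints(uv.reshape(-1,1,2),K,d).reshape(-1,2)
def rays(im,uv):
    s=undist(im,uv)
    T=np.linalg.inv(im["world_to_cam"])
    d=np.c_[s[:,0],-s[:,1],-np.ones(len(s))]
    return T[:3,3],d@T[:3,:3].T
def plane(im,uv,z):
    o,d=rays(im,uv); t=(z-o[2])/d[:,2]
    return o+d*t[:,None]
def depthpts(im,uv):
    uv=np.atleast_2d(uv).astype(int)
    o,d=rays(im,uv); r=im["range_z"][uv[:,1],uv[:,0]]
    return o+d*r[:,None]
def proj(im,P):
    P=np.atleast_2d(P);T=im["world_to_cam"];c=P@T[:3,:3].T+T[:3,3]
    s=np.c_[c[:,0]/-c[:,2],-c[:,1]/-c[:,2]]
    r2=(s**2).sum(1); s=s*(1+float(im["k1"])*r2)[:,None]
    K=im["mtx"]; return np.c_[K[0,0]*s[:,0]+K[0,2],K[1,1]*s[:,1]+K[1,2]]
def cloud(im):
    v,u=np.mgrid[0:384,0:512]; uv=np.c_[u.ravel(),v.ravel()]
    P=depthpts(im,uv).reshape(384,512,3); P[im["range_z"]==0]=np.nan
    return P
E
python3 - <<'E'
from h import *
for n in("top","side"):
    im=grab(n); save(im,n+"0.png"); print(im["mtx"],im["k1"],np.linalg.inv(im["world_to_cam"]))
s=status.observe();print({k:np.round(v,3) for k,v in s.items()})
E
```

```text
[[406.57418393   0.         252.70831088]
 [  0.         406.57418393 189.36081833]
 [  0.           0.           1.        ]] 0.02399175871879294 [[-0.01124378  0.99386983 -0.10998339  0.38961557]
 [-0.99975987 -0.01324252 -0.01745958 -0.01526967]
 [-0.01880901  0.10976066  0.99378007  1.36543501]
 [ 0.          0.          0.          1.        ]]
[[478.97845127   0.         253.11310126]
 [  0.         478.97845127 189.15175908]
 [  0.           0.           1.        ]] -0.06271035507037132 [[ 0.99856158  0.03801898 -0.03780633  0.49975166]
 [-0.05266338  0.56309301 -0.82471379 -1.4850746 ]
 [-0.0100663   0.82551851  0.56428526  1.08207995]
 [ 0.          0.          0.          1.        ]]
{'time_s': np.float64(0.1), 'q': array([-8.5102e+01,  2.1837e+01,  7.4377e+01,  2.0000e-03,  8.3859e+01,
       -1.2338e+01]), 'qvel': array([ 0.015, -0.073, -0.18 , -0.03 ,  0.051, -0.047]), 'joint_efforts': array([ 4.0000e-03, -4.4922e+01, -2.3166e+01, -0.0000e+00,  4.0000e-03,
        0.0000e+00]), 'position': array([ 0.163, -0.525,  0.231]), 'tool_rot': array([[ 0.955,  0.296, -0.   ],
       [ 0.296, -0.955,  0.001],
       [ 0.   , -0.001, -1.   ]]), 'ft_force': array([ 0.38 , -0.524,  0.265]), 'wrist_torque': array([ 0.047,  0.019, -0.011]), 'grip_width': np.float64(0.086)}
```

View pics/top0.png

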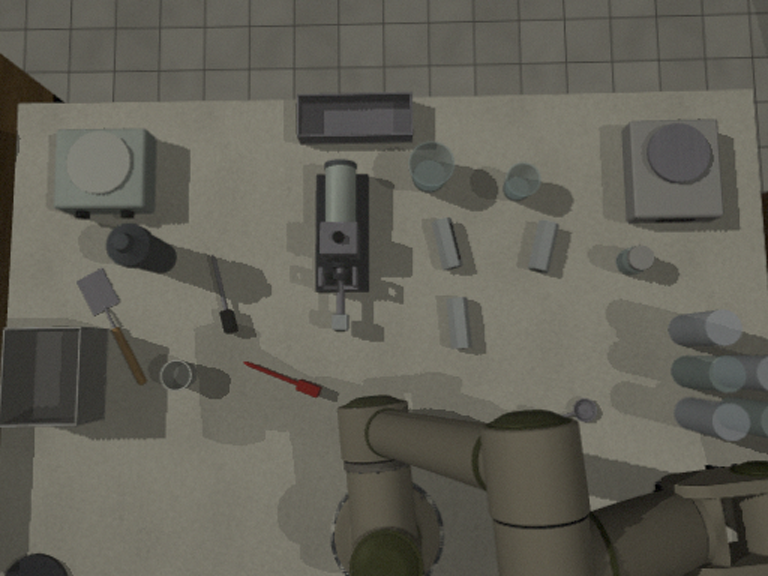

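View pics/side0.png

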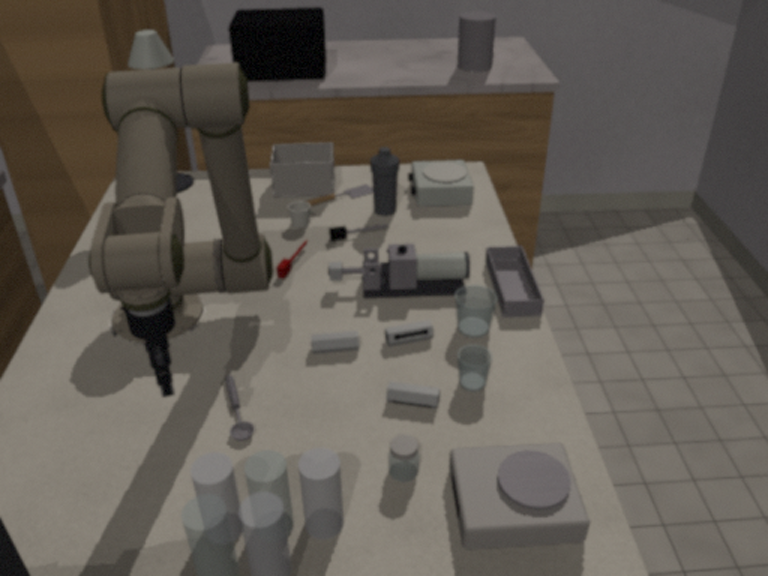

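The top view (at 1.5x) shows the pump at (342,240), three bars at (448,243), (544,246) and (460,322), the black-handled rod at (224,300), and a red decoy at (290,380). In the side view, one bar's slot faces the camera at (410,334). Next I'll enlarge these areas and measure.

Run:
```python
from h import *
t=grab("top"); s=grab("side")
a=t["pixels"][135:245,275:385,::-1]; b=t["pixels"][100:225,195:265,::-1]; 
cv2.imwrite("pics/b1.png",np.hstack([cv2.resize(a,(560,560),interpolation=2),]))
save(t,"p1.png",(130,95,290,230),5)
save(s,"s1.png",(190,150,330,285),5)
P=cloud(t); Q=cloud(s)
np.savez("c.npz",P=P,Q=Q)
# heights
for nm,uv in dict(bA=(298,162),bB=(363,164),bC=(307,214),coup=(226,215),rodh=(153,214),house=(220,165),mot=(228,130),shaker=(85,163)).items():
    print(nm,np.round(P[uv[1],uv[0]],4))
```

```text
bA [ 0.6246 -0.1421  0.0423]
bB [ 0.6142 -0.3533  0.0457]
bC [ 0.4535 -0.1676  0.0388]
coup [0.4521 0.0939 0.0663]
rodh [0.4602 0.3375 0.0299]
house [0.6068 0.1085 0.1092]
mot [nan nan nan]
shaker [0.6013 0.4906 0.2065]
```

View pics/b1.png

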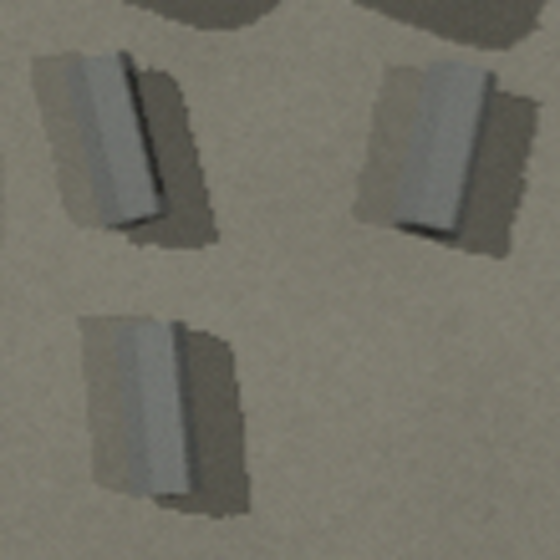

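View pics/p1.png

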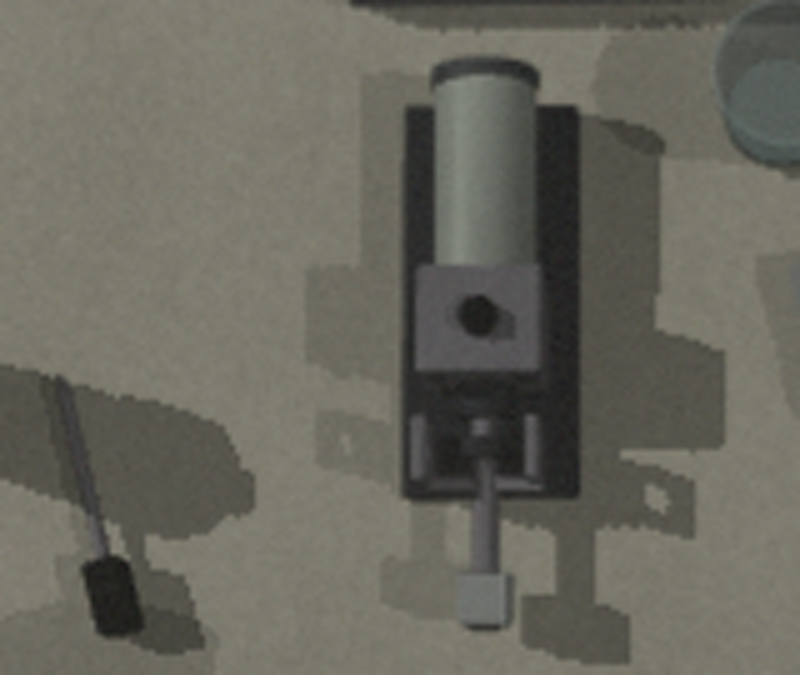

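View pics/s1.png

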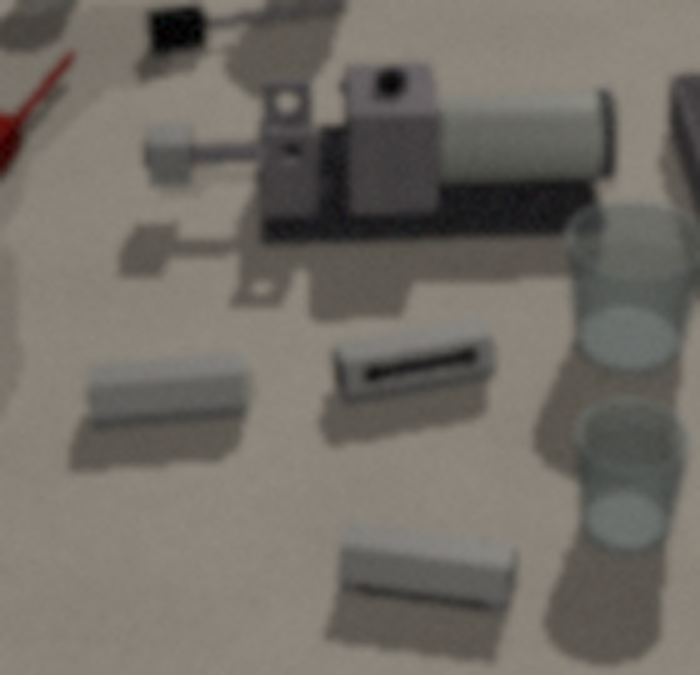

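Run:
```python
from h import *
t=grab("top"); s=grab("side"); c=np.load("c.npz");P=c["P"];Q=c["Q"]
print("plate",np.round(plane(t,[(210.6,116),(245.8,116),(245.8,194.3),(210.6,194.3)],0.012),4))
m=(P[...,2]>.09)&(P[...,2]<.125)&(abs(P[...,0]-.61)<.08)&(abs(P[...,1]-.1)<.07)
def rect(im,m,z):
    cs,_=cv2.findContours(m.astype(np.uint8),cv2.RETR_EXTERNAL,cv2.CHAIN_APPROX_NONE)
    k=max(cs,key=cv2.contourArea)[:,0,:]
    W=plane(im,k,z)[:,:2].astype(np.float32)*1000
    r=cv2.minAreaRect(W); return np.round(r[0],1),np.round(r[1],1),round(r[2],2), np.round(np.median(k,0))
print("house",rect(t,m,.105))
m=(P[...,2]>.058)&(P[...,2]<.08)&(P[...,0]<.49)&(P[...,0]>.40)&(abs(P[...,1]-.09)<.06)
print("coup",rect(t,m,.07))
m=(P[...,2]>.075)&(P[...,2]<.1)&(P[...,0]<.57)&(P[...,0]>.45)&(abs(P[...,1]-.09)<.07)
k,l,st,cen=cv2.connectedComponentsWithStats(m.astype(np.uint8))
for i in range(1,k):
    if st[i,4]>8: print("cheek",rect(t,l==i,.09))
# bars
for n,(x,y) in dict(A=(.6246,-.142),B=(.614,-.353),C=(.4535,-.1676)).items():
    near=(abs(P[...,0]-x)<.1)&(abs(P[...,1]-y)<.07)
    m=near&(P[...,2]>.033)&(P[...,2]<.055)
    print(n,"top",rect(t,m,.04), np.nanmedian(P[m][:,2]))
    m=near&(P[...,2]>.012)&(P[...,2]<.055)
    print(n,"all",rect(t,m,.02))
v=t["pixels"].max(2)
m=(v<45)&(np.mgrid[0:384,0:512][1]<165)&(np.mgrid[0:384,0:512][1]>135)&(np.mgrid[0:384,0:512][0]>195)&(np.mgrid[0:384,0:512][0]<230)
print("rodh",rect(t,m,.036))
print("shank",np.round(plane(t,[(151,206),(143,173),(142,171)],.018),4))
```

```text
plate [[0.7938 0.1497 0.012 ]
 [0.7918 0.0293 0.012 ]
 [0.5231 0.0318 0.012 ]
 [0.5246 0.1498 0.012 ]]
house (array([626.7,  91.4]), array([79. , 76.3]), 89.95, array([225., 159.]))
coup (array([461.5,  93.5]), array([32. , 51.1]), 89.7, array([226., 213.]))
cheek (array([549.6, 132.7]), array([ 6.4, 38.4]), 89.95, array([213., 184.]))
cheek (array([548.6,  59.8]), array([ 6.3, 38.3]), 89.63, array([236., 184.]))
A top (array([ 626.9, -141.9]), array([110.1,  35.2]), 12.61, array([298., 160.])) 0.03799624238476962
A all (array([ 628.8, -142.2]), array([114.1,  45.3]), 13.01, array([298., 163.]))
B top (array([ 617.9, -352.3]), array([ 32.8, 110.8]), 75.87, array([362., 164.])) 0.03824730161988299
B all (array([ 619.9, -355.4]), array([ 45.6, 116.4]), 75.43, array([362., 164.]))
C top (array([ 451.8, -163.4]), array([108.6,  33.8]), 3.4, array([304., 215.])) 0.03826606081982853
C all (array([ 451.7, -164.7]), array([112.3,  45.9]), 4.34, array([306., 215.]))
rodh (array([460.2, 338.8]), array([52.2, 28.3]), 16.06, array([152., 214.]))
shank [[0.4875 0.3478 0.018 ]
 [0.599  0.3765 0.018 ]
 [0.6058 0.38   0.018 ]]
```

Run:
```python
from h import *
t=grab("top"); s=grab("side")
R=np.eye(3)
o=np.array([.5935,.0915,0])
def pr(im,p): return proj(im,o+np.array(p))
for im,n,crop in((t,"top",(195,150,265,230)),(s,"side",(210,140,300,200))):
    x0,y0,x1,y1=crop;S=9
    g=cv2.resize(im["pixels"][y0:y1,x0:x1,::-1],None,fx=S,fy=S,interpolation=cv2.INTER_CUBIC)
    g=cv2.convertScaleAbs(g,alpha=1.6,beta=10)
    def dot(p,c):
        u=(pr(im,p)[0]-[x0,y0]+.5)*S; cv2.circle(g,tuple(int(a) for a in u),3,c,-1)
    for y in(-44,-36,36,44):
        for x in(-25,-65): dot((x/1e3,y/1e3,.09),(0,0,255))
    for y in(-44,44): dot((-.045,y/1e3,.07),(0,255,0))
    for a in(0,.07):
        for y in(-.04,.04): dot((a,y,.105),(255,255,0))
    for y in(-.06,.06): dot((-.07,y,.012),(255,0,255))
    cv2.imwrite("pics/ov_"+n+".png",g)
e=np.array([(247.6,170.6)])
oo,d=rays(s,e); k=((.0915-.044)-oo[1])/d[0,1]; print(oo+d*k)
```

```text
[[0.55001714 0.0475     0.11927333]]
```

View pics/ov_top.png

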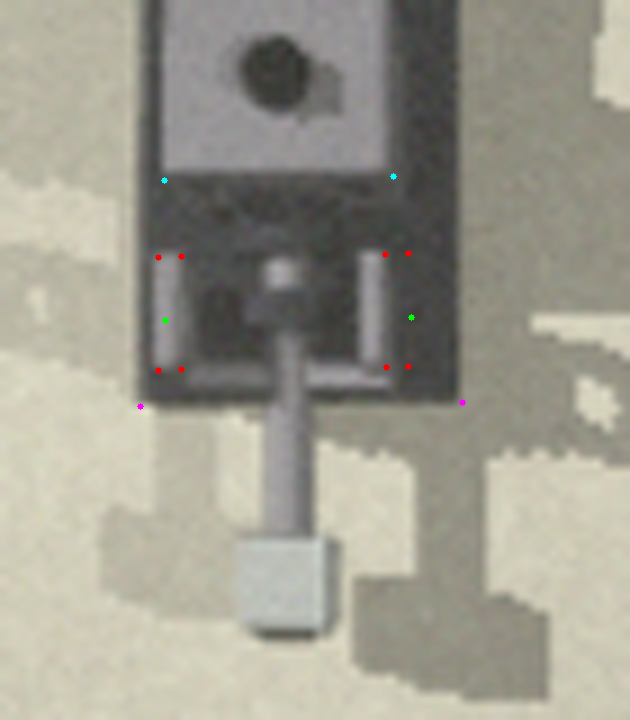

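View pics/ov_side.png

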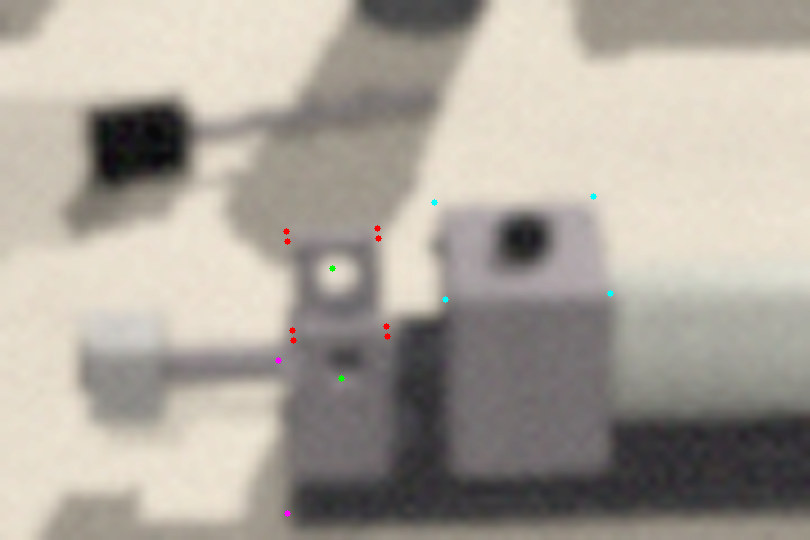

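The white eye seen in the side view belongs to the far cheek. The near cheek's eye shows at crop pixel (345,358). Next I'll measure the coupling and work out the first move.

```bash
cat >> h.py <<'E'
def to(x,y,z,heading=None):
    s=status.observe(); R=np.array(s["tool_rot"]); p=np.array(s["position"])
    d=R.T@(np.array([x,y,z])-p)
    h=np.degrees(np.arctan2(R[1,0],R[0,0]))
    print("t %.2f at %s head %.1f  shift"%(s["time_s"],np.round(p,4),h),np.round(d,4),end=" ")
    if heading is not None:
        a=(h-heading+180)%360-180; print("turn %.3f rad (%.1f rows)"%(np.radians(a),abs(a)/8.59),end="")
    print(" F",np.round(s["ft_force"],1),"w",round(float(s["grip_width"]),4),"q",np.round(s["q"],0))
E
python3 - <<'E'
from h import *
t=grab("top")
u=lambda a,b:(a/9+195-.5,b/9+150-.5)
print(plane(t,[u(235,537),u(327,537),u(235,627),u(327,627)],.07))
to(.462,.092,.2,0)
E
```

```text
[[0.47072686 0.11070384 0.07      ]
 [0.47031661 0.07803255 0.07      ]
 [0.43886515 0.11077827 0.07      ]
 [0.43846857 0.0781974  0.07      ]]
t 0.45 at [ 0.1629 -0.5253  0.2313] head 17.2  shift [ 0.4685 -0.5009  0.0314] turn 0.301 rad (2.0 rows) F [-0.3  1.1  0.7] w 0.0858 q [-85.  22.  74.  -0.  84. -12.]
```

Emit:
play_rows --targets "0.033 -0.036 0 0.06 0;0.066 -0.071 0 0.12 0;0.1 -0.107 0 0.18 0;0.133 -0.143 0 0.24 0;0.167 -0.178 0 0.301 0"

```text
time_s: 0.95
position: [0.2701, -0.304, 0.2314]
tool_rot: [[1.0, -0.003, 0.0], [-0.003, -1.0, -0.0], [0.0, 0.0, -1.0]]
ft_force: [1.1, -0.9, 0.4]
grip_width: 0.0852
```

```bash
python3 -c "
from h import *
to(.455,.093,.2,0)"
```

```text
t 0.95 at [ 0.2701 -0.304   0.2314] head -0.2  shift [ 0.1836 -0.3976  0.0313] turn -0.003 rad (0.0 rows) F [ 1.1 -0.9  0.4] w 0.0852 q [-65.   7.  95.   0.  78.  25.]
```

Emit:
play_rows --targets "0.18 -0.4 0.03 0 0;0.18 -0.4 0.03 0 0;0.18 -0.4 0.03 0 0;0.18 -0.4 0.03 0 0;0.18 -0.4 0.03 0 0"

```text
time_s: 1.45
position: [0.3725, -0.0764, 0.2145]
tool_rot: [[1.0, -0.001, 0.001], [-0.001, -1.0, -0.001], [0.001, 0.001, -1.0]]
ft_force: [0.8, -1.7, 0.1]
grip_width: 0.0855
```

Emit:
play_rows --targets "0.06 -0.16 0 0 0;0.06 -0.16 0 0 0;0.06 -0.16 0 0 0;0.06 -0.16 0 0 0;0.06 -0.16 0 0 0"

```text
time_s: 1.95
position: [0.4325, 0.0839, 0.2142]
tool_rot: [[1.0, 0.004, 0.0], [0.004, -1.0, 0.0], [0.0, -0.0, -1.0]]
ft_force: [-0.3, -1.2, -0.6]
grip_width: 0.0853
```

```bash
python3 -c "
from h import *
to(.455,.093,.032,0)
save(grab('top'),'t2.png');save(grab('side'),'s2.png')"
```

```text
t 1.95 at [0.4325 0.0839 0.2142] head 0.2  shift [ 0.0225 -0.0089  0.1822] turn 0.004 rad (0.0 rows) F [-0.3 -1.2 -0.6] w 0.0853 q [-5. 12. 92.  0. 76. 85.]
```

View pics/t2.png

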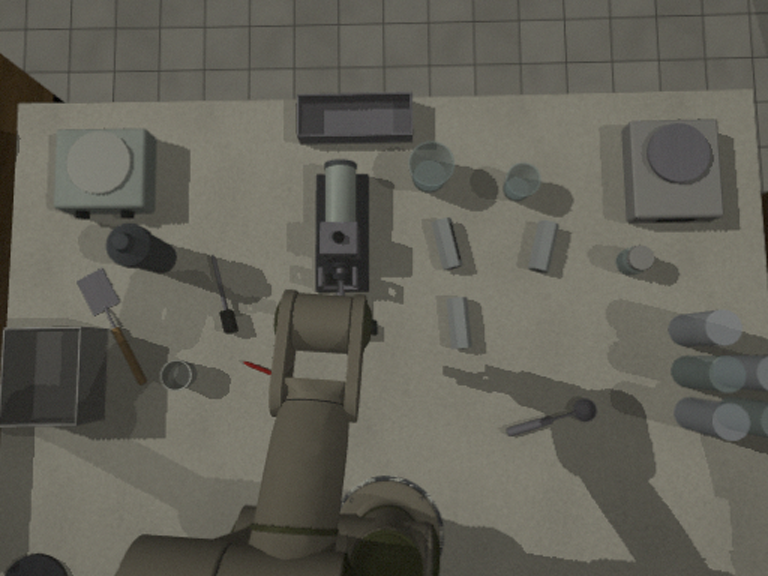

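View pics/s2.png

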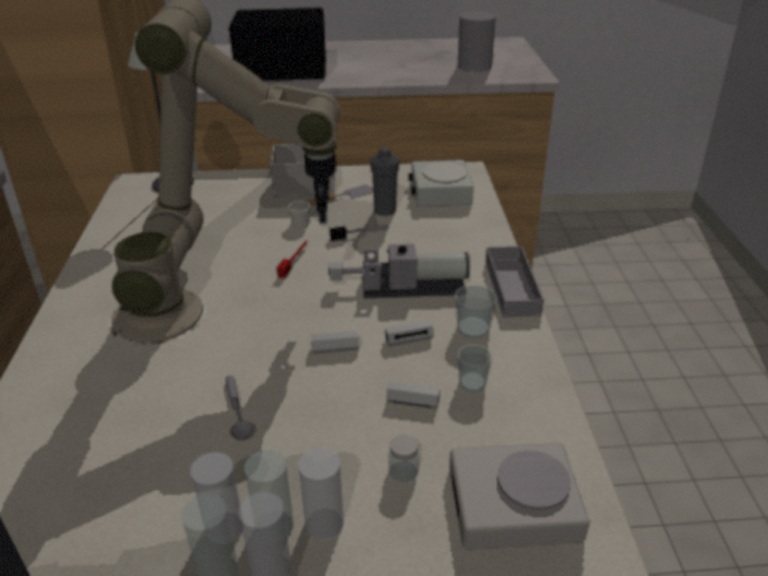

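The earlier hidden area holds only a spoon at (550,415), so there are three bars. Now I'll go down over the coupling.

Emit:
play_rows --targets "0.022 -0.009 0.05 0 0;0.022 -0.009 0.1 0 0;0.022 -0.009 0.14 0 0;0.022 -0.009 0.17 0 0;0.022 -0.009 0.182 0 0"

```text
time_s: 2.55
position: [0.4527, 0.0892, 0.0299]
tool_rot: [[1.0, -0.002, -0.005], [-0.002, -1.0, 0.0], [-0.005, -0.0, -1.0]]
ft_force: [0.3, -0.3, 1.0]
grip_width: 0.0854
```

Emit:
play_rows --targets "0 0 0 0 0.8;0 0 0 0 0.8;0 0 0 0 0.8;0 0 0 0 0.8;0 0 0 0 0.8" --force 30

```text
time_s: 3.05
position: [0.4548, 0.0938, 0.0341]
tool_rot: [[1.0, -0.003, 0.004], [-0.003, -1.0, 0.006], [0.004, -0.006, -1.0]]
ft_force: [0.9, 28.0, 11.3]
grip_width: 0.0335
```

```bash
python3 -c "
from h import *
to(.47,.093,.032,0)
save(grab('side'),'s3.png',(190,130,320,230),5)"
```

```text
t 3.05 at [0.4548 0.0938 0.0341] head -0.2  shift [0.0152 0.0008 0.0022] turn -0.003 rad (0.0 rows) F [ 0.9 28.  11.3] w 0.0335 q [ -3.  28. 103.   0.  48.  87.]
```

View pics/s3.png

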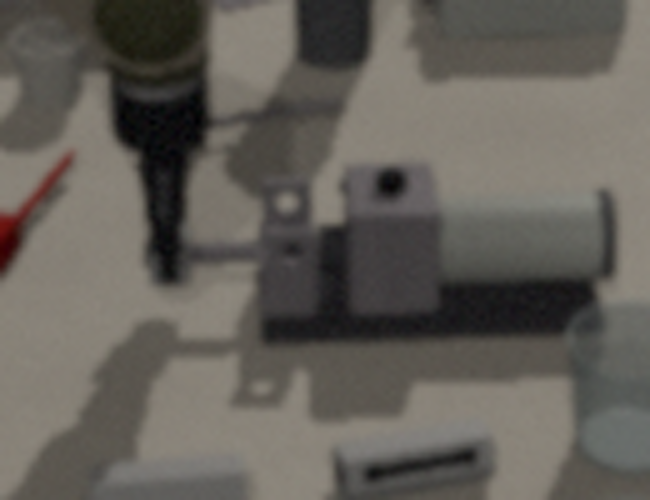

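Emit:
play_rows --targets "0.003 -0.002 0.001 0 0.8;0.006 -0.002 0.001 0 0.8;0.009 -0.002 0.001 0 0.8;0.012 -0.002 0.001 0 0.8;0.012 -0.002 0.001 0 0.8"

```text
time_s: 3.6
position: [0.4679, 0.0938, 0.034]
tool_rot: [[1.0, -0.002, 0.006], [-0.002, -1.0, 0.002], [0.006, -0.002, -1.0]]
ft_force: [-0.9, 11.5, 18.9]
grip_width: 0.0338
```

Emit:
play_rows --targets "0.002 0 0 0 0.8;0.004 0 0 0 0.8;0.004 0 0 0 0.8;0.004 0 0 0 0.8;0.004 0 0 0 0.8"

```text
time_s: 4.1
position: [0.4696, 0.0938, 0.034]
tool_rot: [[1.0, -0.001, 0.002], [-0.001, -1.0, 0.002], [0.002, -0.002, -1.0]]
ft_force: [-10.3, 8.5, 26.1]
grip_width: 0.0337
```

Emit:
play_rows --targets "0.002 -0.001 -0.003 0 0.8;0.002 -0.001 -0.003 0 0.8;0.003 -0.001 -0.003 0 0.8;0.003 -0.001 -0.003 0 0.8;0.003 -0.001 -0.003 0 0.8"

```text
time_s: 4.6
position: [0.4695, 0.0938, 0.0342]
tool_rot: [[1.0, -0.001, -0.008], [-0.001, -1.0, 0.0], [-0.008, -0.0, -1.0]]
ft_force: [-13.1, 0.7, 0.8]
grip_width: 0.0336
```

Emit:
play_rows --targets "-0.006 0 0 0 0.8;-0.012 0 0 0 0.8;-0.018 0 0 0 0.8;-0.024 0 0 0 0.8;-0.03 0 0 0 0.8"

```text
time_s: 5.1
position: [0.443, 0.094, 0.0343]
tool_rot: [[1.0, -0.001, 0.001], [-0.001, -1.0, 0.001], [0.001, -0.001, -1.0]]
ft_force: [3.0, 5.4, -12.5]
grip_width: 0.0336
```

Emit:
play_rows --targets "-0.003 0 0 0 0.8;-0.003 0 0 0 0.8;-0.003 0 0 0 0.8;-0.003 0 0 0 0.8;-0.003 0 0 0 0.8"

```text
time_s: 5.6
position: [0.4416, 0.094, 0.0344]
tool_rot: [[1.0, -0.001, 0.004], [-0.001, -1.0, 0.001], [0.004, -0.001, -1.0]]
ft_force: [8.3, 6.1, -16.9]
grip_width: 0.0335
```

Emit:
play_rows --targets "-0.003 0 0.001 0 0.8;-0.003 0 0.001 0 0.8;-0.003 0 0.001 0 0.8;-0.003 0 0.001 0 0.8;-0.003 0 0.001 0 0.8"

```text
time_s: 6.1
position: [0.4417, 0.094, 0.0344]
tool_rot: [[1.0, -0.001, 0.011], [-0.001, -1.0, 0.001], [0.011, -0.001, -1.0]]
ft_force: [16.1, 8.6, -13.4]
grip_width: 0.0335
```

Emit:
play_rows --targets "0.009 0 0 0 0.8;0.016 0 0 0 0.8;0.024 0 0 0 0.8;0.03 0 0 0 0.8;0.034 0 0 0 0.8"

```text
time_s: 6.6
position: [0.4695, 0.0938, 0.0341]
tool_rot: [[1.0, -0.0, -0.004], [-0.0, -1.0, 0.0], [-0.004, -0.0, -1.0]]
ft_force: [-24.1, 0.8, 24.3]
grip_width: 0.0336
```

Emit:
play_rows --targets "0.003 0 0 0 0.8;0.003 0 0 0 0.8;0.003 0 0 0 0.8;0.003 0 0 0 0.8;0.003 0 0 0 0.8"

```text
time_s: 7.1
position: [0.4696, 0.0938, 0.034]
tool_rot: [[1.0, -0.0, -0.009], [-0.0, -1.0, 0.0], [-0.009, -0.0, -1.0]]
ft_force: [-21.7, 1.1, 21.7]
grip_width: 0.0335
```

All three stops were felt, with 28 mm of travel. I'll release and go up.

Emit:
play_rows --targets "0 0 0 0 0;0 0 0 0 0;0 0 0 0 0;0 0 0 0 0;0 0 -0.01 0 0"

```text
time_s: 7.6
position: [0.4737, 0.0935, 0.0428]
tool_rot: [[1.0, -0.0, -0.002], [-0.0, -1.0, -0.0], [-0.002, 0.0, -1.0]]
ft_force: [-0.1, 0.3, 1.1]
grip_width: 0.0856
```

Emit:
play_rows --targets "0 0 -0.04 0 0;0 0 -0.08 0 0;0 0 -0.12 0 0;0 0 -0.16 0 0;0 0 -0.16 0 0"

```text
time_s: 8.1
position: [0.4761, 0.0936, 0.2088]
tool_rot: [[1.0, 0.0, 0.011], [0.0, -1.0, -0.001], [0.011, 0.001, -1.0]]
ft_force: [0.0, -0.1, -0.8]
grip_width: 0.0853
```

Run:
```python
from h import *
to(.46,.3,.2,0)
t=grab('top'); save(t,'t4.png',(130,140,260,240),6); save(grab('side'),'s4.png',(190,130,320,230),6)
```

```text
t 8.10 at [0.4761 0.0936 0.2088] head 0.0  shift [-0.0162 -0.2064  0.0085] turn 0.000 rad (0.0 rows) F [ 0.  -0.1 -0.8] w 0.0853 q [-3. 16. 87. -0. 76. 87.]
```

View pics/t4.png

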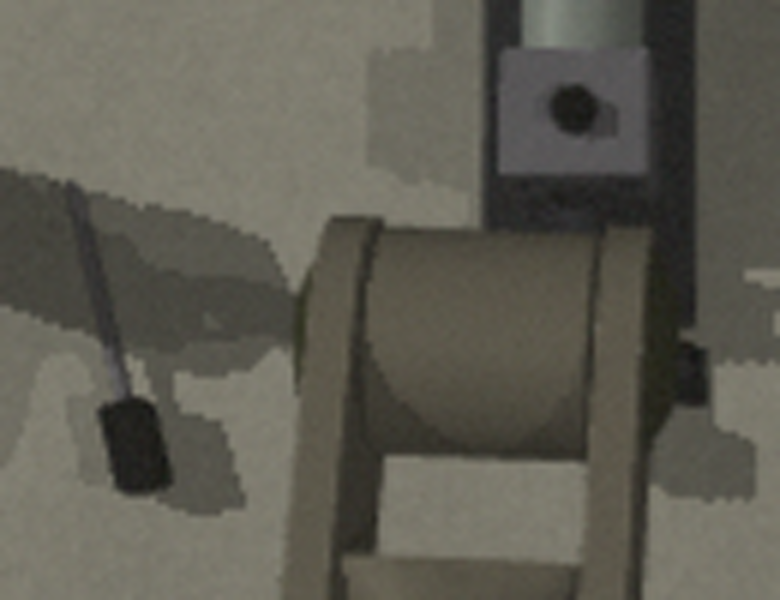

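View pics/s4.png

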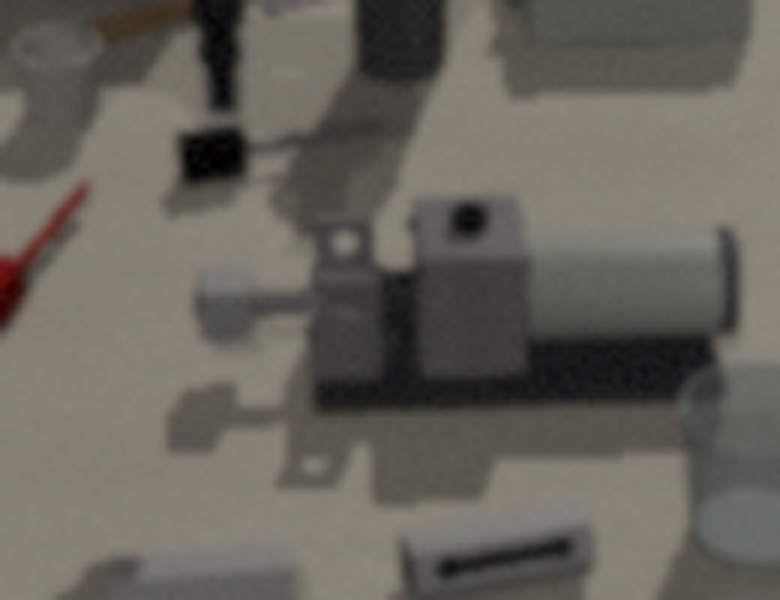

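Emit:
play_rows --targets "-0.016 -0.25 0 -0.15 0;-0.016 -0.25 0 -0.3 0;-0.016 -0.25 0 -0.45 0;-0.016 -0.25 0 -0.6 0;-0.016 -0.25 0 -0.75 0"

```text
time_s: 8.7
position: [0.4572, 0.3448, 0.2017]
tool_rot: [[0.728, 0.686, -0.003], [0.686, -0.728, -0.001], [-0.003, -0.001, -1.0]]
ft_force: [0.2, -0.3, 0.0]
grip_width: 0.0852
```

Emit:
play_rows --targets "0 0 0 -0.15 0;0 0 0 -0.3 0;0 0 0 -0.45 0;0 0 0 -0.6 0;0 0 0 -0.75 0"

```text
time_s: 9.2
position: [0.4577, 0.3428, 0.2015]
tool_rot: [[0.065, 0.998, -0.003], [0.998, -0.065, -0.002], [-0.002, -0.003, -1.0]]
ft_force: [-0.1, 0.4, -0.2]
grip_width: 0.0854
```

Emit:
play_rows --targets "0 0 0 -0.15 0;0 0 0 -0.3 0;0 0 0 -0.45 0;0 0 0 -0.6 0;0 0 0 -0.75 0"

```text
time_s: 9.7
position: [0.4577, 0.3428, 0.2016]
tool_rot: [[-0.633, 0.774, -0.003], [0.774, 0.633, -0.001], [0.001, -0.003, -1.0]]
ft_force: [-0.1, 0.2, 0.6]
grip_width: 0.0855
```

Emit:
play_rows --targets "0 0 0 -0.15 0;0 0 0 -0.3 0;0 0 0 -0.45 0;0 0 0 -0.6 0;0 0 0 -0.75 0"

```text
time_s: 10.2
position: [0.4577, 0.3428, 0.2016]
tool_rot: [[-0.991, 0.135, -0.003], [0.135, 0.991, -0.001], [0.003, -0.002, -1.0]]
ft_force: [0.1, -0.2, -0.2]
grip_width: 0.0855
```

Run:
```python
from h import *
t=grab('top'); S=6
u=lambda a,b:(a/6+130-.5,b/6+140-.5)
a,b=plane(t,[u(75,185),u(121,390)],.018); print(a,b,np.degrees(np.arctan2(a[1]-b[1],a[0]-b[0])))
to(.46,.341,.02,195.2)
save(t,'t5.png',(80,130,250,260),4.5);save(grab('side'),'s5.png',(180,100,320,210),5)
```

```text
[0.60808338 0.38007388 0.018     ] [0.49256758 0.35233061 0.018     ] 13.504867020773878
t 10.25 at [0.4577 0.3428 0.2016] head 172.7  shift [-0.003  -0.0011  0.1816] turn -0.393 rad (2.6 rows) F [-1.3  0.3 -0.1] w 0.0856 q [ 25.  25.  74.  -0.  81. -58.]
```

View pics/s5.png

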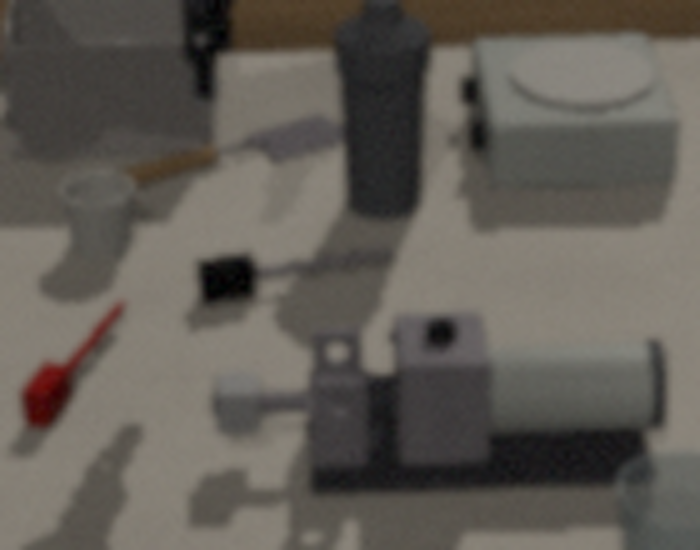

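Emit:
play_rows --targets "-0.003 0 0.04 -0.13 0;-0.003 0 0.08 -0.26 0;-0.003 0 0.12 -0.377 0;-0.003 0 0.15 -0.377 0;-0.003 0 0.15 -0.377 0"

```text
time_s: 10.8
position: [0.4588, 0.3415, 0.049]
tool_rot: [[-0.973, -0.229, -0.009], [-0.229, 0.973, -0.004], [0.009, -0.002, -1.0]]
ft_force: [0.4, -0.4, 0.2]
grip_width: 0.0852
```

Run:
```python
from h import *
to(.46,.342,.008,194.3)
```

```text
t 10.80 at [0.4588 0.3415 0.049 ] head -166.8  shift [-0.0016  0.0003  0.041 ] turn -0.018 rad (0.1 rows) F [ 0.4 -0.4  0.2] w 0.0852 q [ 25.  35.  85.  -0.  61. -78.]
```

Emit:
play_rows --targets "-0.002 0 0.02 -0.018 0;-0.002 0 0.041 -0.018 0;-0.002 0 0.041 -0.018 0;-0.002 0 0.041 -0.018 0.9;-0.002 0 0.041 -0.018 0.9" --force 70

```text
time_s: 11.3
position: [0.4638, 0.3435, 0.0139]
tool_rot: [[-0.968, -0.25, 0.002], [-0.25, 0.968, 0.001], [-0.002, 0.0, -1.0]]
ft_force: [0.3, 0.0, 0.0]
grip_width: 0.059
```

Emit:
play_rows --targets "0 0 0 0 0.95;0 0 0 0 0.95;0 0 0 0 0.95;0 0 0 0 0.95;0 0 0 0 0.95"

```text
time_s: 11.8
position: [0.4636, 0.3434, 0.0132]
tool_rot: [[-0.968, -0.25, 0.001], [-0.25, 0.968, 0.001], [-0.002, 0.0, -1.0]]
ft_force: [-0.4, 0.8, 5.9]
grip_width: 0.0226
```

Emit:
play_rows --targets "0 0 -0.02 0 0.95;0 0 -0.05 0 0.95;0 0 -0.09 0 0.95;0 0 -0.12 0 0.95;0 0 -0.12 0 0.95"

```text
time_s: 12.3
position: [0.4646, 0.3439, 0.1365]
tool_rot: [[-0.968, -0.25, 0.007], [-0.25, 0.968, 0.003], [-0.008, 0.001, -1.0]]
ft_force: [-0.2, 0.5, -1.0]
grip_width: 0.023
```

Run:
```python
from h import *
to(.549,.28,.12,90)
t=grab('top')
save(t,'t6.png',(80,130,250,260),4.5);save(grab('side'),'s6.png',(180,80,320,210),5)
```

```text
t 12.30 at [0.4646 0.3439 0.1365] head -165.5  shift [-0.0655 -0.083   0.0169] turn 1.824 rad (12.2 rows) F [-0.2  0.5 -1. ] w 0.023 q [ 25.  29.  79.   0.  72. -80.]
```

View pics/s6.png

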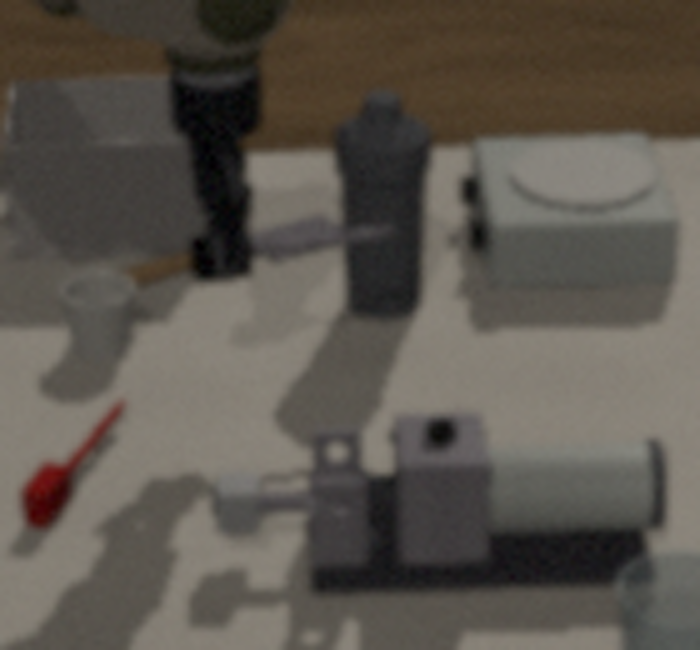

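View pics/t6.png

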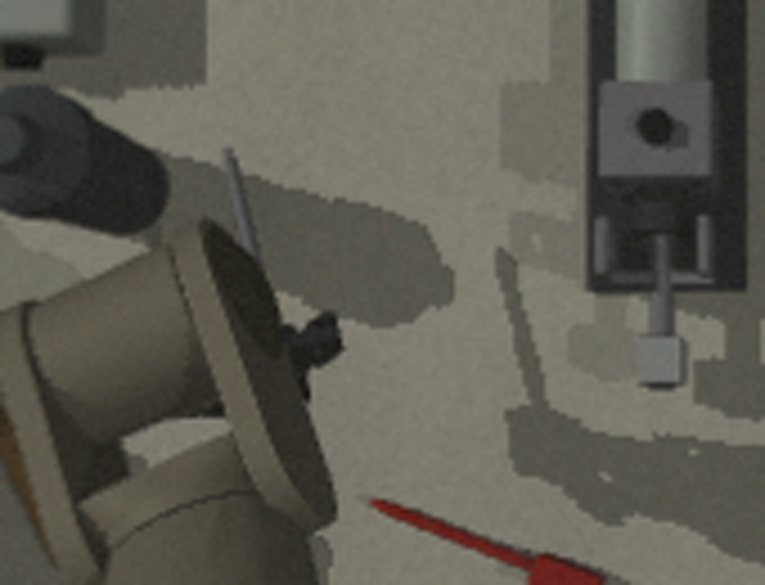

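Emit:
play_rows --targets "0 0 0 0.15 0.95;0 0 0 0.3 0.95;0 0 0 0.45 0.95;0 0 0 0.6 0.95;0 0 0 0.75 0.95"

```text
time_s: 12.9
position: [0.4624, 0.3427, 0.1303]
tool_rot: [[-0.876, 0.482, -0.003], [0.482, 0.876, -0.002], [0.002, -0.003, -1.0]]
ft_force: [0.5, 0.0, -0.7]
grip_width: 0.022
```

Emit:
play_rows --targets "0 0 0 0.15 0.95;0 0 0 0.3 0.95;0 0 0 0.45 0.95;0 0 0 0.6 0.95;0 0 0 0.75 0.95"

```text
time_s: 13.4
position: [0.4624, 0.3427, 0.1303]
tool_rot: [[-0.312, 0.95, -0.003], [0.95, 0.312, -0.002], [-0.0, -0.004, -1.0]]
ft_force: [0.3, -0.1, -1.8]
grip_width: 0.0226
```

Emit:
play_rows --targets "0 0 0 0.15 0.95;0 0 0 0.3 0.95;0 0 0 0.324 0.95;0 0 0 0.324 0.95;0 0 0 0.324 0.95"

```text
time_s: 13.9
position: [0.4629, 0.343, 0.1316]
tool_rot: [[-0.003, 1.0, -0.001], [1.0, 0.003, -0.001], [-0.001, -0.001, -1.0]]
ft_force: [0.1, -0.4, -0.5]
grip_width: 0.0226
```

Run:
```python
from h import *
to(.549,.335,.068,90)
```

```text
t 13.90 at [0.4629 0.343  0.1316] head 90.2  shift [-0.0082  0.0861  0.0635] turn 0.003 rad (0.0 rows) F [ 0.1 -0.4 -0.5] w 0.0226 q [25. 29. 79.  0. 72. 25.]
```

Emit:
play_rows --targets "-0.008 0.03 0.02 0 0.95;-0.008 0.06 0.04 0 0.95;-0.008 0.086 0.065 0 0.95;-0.008 0.086 0.065 0 0.95;-0.008 0.086 0.065 0 0.95"

```text
time_s: 14.4
position: [0.5489, 0.3349, 0.0665]
tool_rot: [[-0.001, 1.0, -0.002], [1.0, 0.001, -0.001], [-0.001, -0.002, -1.0]]
ft_force: [-0.1, -0.7, -1.3]
grip_width: 0.0224
```

Run:
```python
from h import *
to(.549,.335,.065,90)
t=grab('top');s=grab('side')
save(t,'t7.png',(130,130,260,230),6);save(s,'s7.png',(200,100,300,200),6)
```

```text
t 14.40 at [0.5489 0.3349 0.0665] head 90.1  shift [0.0001 0.0001 0.0015] turn 0.001 rad (0.0 rows) F [-0.1 -0.7 -1.3] w 0.0224 q [21. 39. 71.  0. 69. 21.]
```

View pics/s7.png

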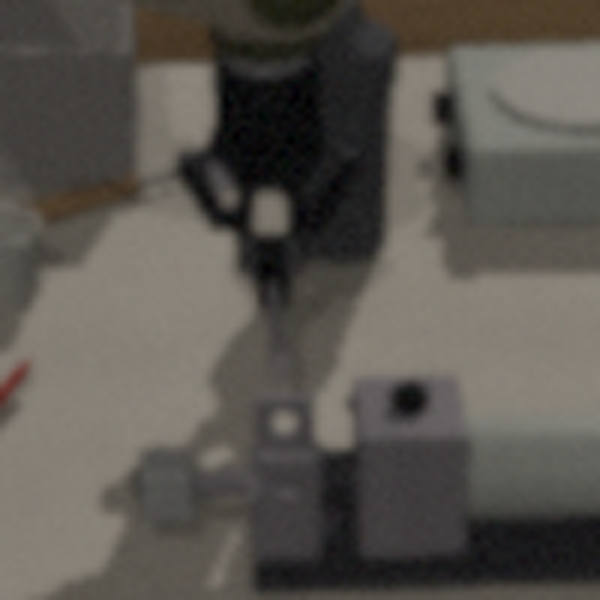

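View pics/t7.png

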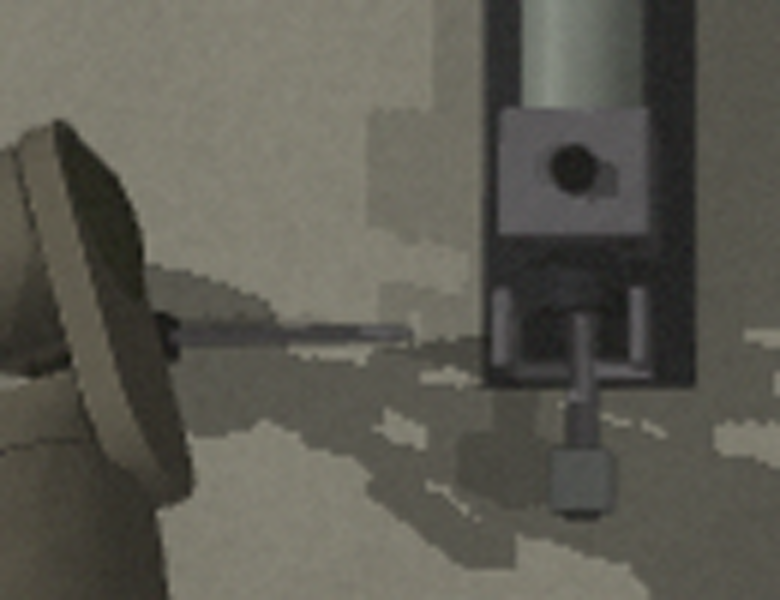

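Run:
```python
from h import *
t=grab('top');s=grab('side')
u=lambda a,b:(a/6+130-.5,b/6+130-.5)
print("cheekL front/back",plane(t,[u(502,289),u(502,366)],.09)[:,:2])
print("cheekR",plane(t,[u(638,289),u(638,364)],.09)[:,:2])
print("shank",plane(t,[u(185,331),u(408,332)],.071)[:,:2])
# side: intersect ray of tip with plane x, y known
def yplane(im,uv,y):
    o,d=rays(im,uv); k=(y-o[1])/d[:,1]; return o+d*k[:,None]
w=lambda a,b:(a/6+200-.5,b/6+100-.5)
tip=plane(t,[u(410,332)],.071)[0]
print("tip side",yplane(s,[w(285,385)],tip[1]))
print("eye far, inner face",yplane(s,[w(285,424)],.0935+.036), yplane(s,[w(285,424)],.0935+.044))
p=proj(s,[tip,[.549,.0935+.036,.07],[.549,.0935+.044,.07]]);print((p-[200,100]+.5)*6)
# enhanced crop
g=s["pixels"][150:180,230:265,::-1]; cv2.imwrite("pics/s8.png",cv2.convertScaleAbs(cv2.resize(g,None,fx=18,fy=18,interpolation=2),alpha=1.8))
```

```text
cheekL front/back [[0.56975609 0.13214795]
 [0.52881327 0.13217296]]
cheekR [[0.56876487 0.06020106]
 [0.52891996 0.0604685 ]]
shank [[0.55202865 0.30455764]
 [0.54987881 0.18478903]]
tip side [[0.55259008 0.18371564 0.06712222]]
eye far, inner face [[0.55035332 0.1295     0.0698944 ]] [[0.55060404 0.1375     0.06487915]]
[[280.8866373  380.25507478]
 [282.95735453 423.93961972]
 [282.45801271 417.56117178]]
```

View pics/s8.png

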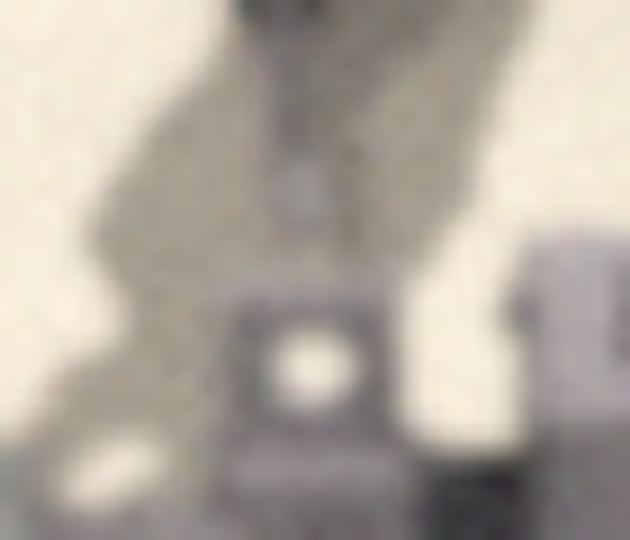

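Emit:
play_rows --targets "-0.012 -0.001 0.001 0 0.95;-0.024 -0.001 0.001 0 0.95;-0.036 -0.001 0.001 0 0.95;-0.048 -0.001 0.001 0 0.95;-0.06 -0.001 0.001 0 0.95"

```text
time_s: 15.1
position: [0.5482, 0.2738, 0.0664]
tool_rot: [[0.0, 1.0, 0.0], [1.0, -0.0, -0.0], [-0.0, 0.0, -1.0]]
ft_force: [-0.3, -0.2, -0.8]
grip_width: 0.0227
```

Run:
```python
from h import *
to(.549,.18,.065,90)
t=grab('top');s=grab('side')
g=t["pixels"][165:205,180:250,::-1]; cv2.imwrite("pics/t9.png",cv2.convertScaleAbs(cv2.resize(g,None,fx=10,fy=10,interpolation=2),alpha=1.8))
g=s["pixels"][150:180,230:265,::-1]; cv2.imwrite("pics/s9.png",cv2.convertScaleAbs(cv2.resize(g,None,fx=18,fy=18,interpolation=2),alpha=1.8))
```

```text
t 15.10 at [0.5482 0.2738 0.0664] head 90.0  shift [-0.0938  0.0009  0.0014] turn -0.000 rad (0.0 rows) F [-0.3 -0.2 -0.8] w 0.0227 q [15. 37. 77. -0. 66. 16.]
```

View pics/t9.png

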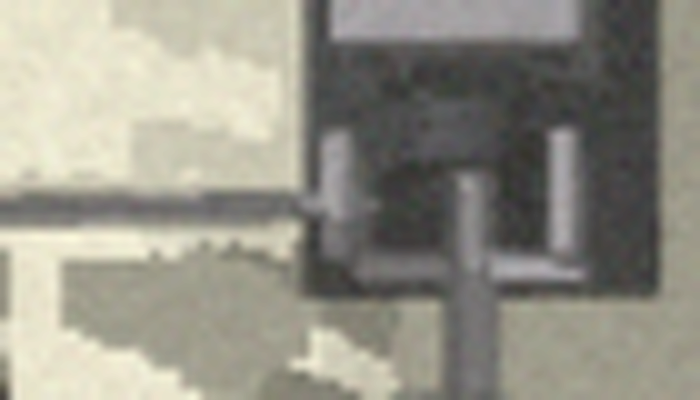

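View pics/s9.png

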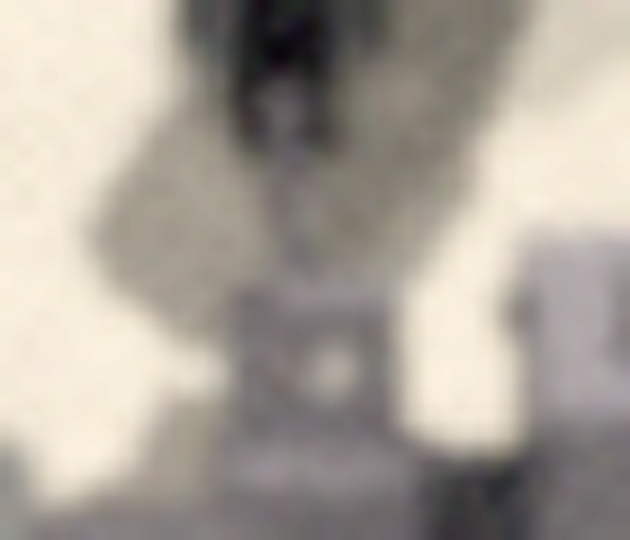

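Emit:
play_rows --targets "-0.008 0.002 0 0 0.95;-0.018 0.002 0 0 0.95;-0.028 0.002 0 0 0.95;-0.038 0.002 0 0 0.95;-0.046 0.002 0 0 0.95"

```text
time_s: 15.7
position: [0.5502, 0.2281, 0.0663]
tool_rot: [[0.0, 1.0, -0.0], [1.0, -0.0, -0.0], [-0.0, -0.0, -1.0]]
ft_force: [-0.4, 0.2, -1.5]
grip_width: 0.0228
```

Run:
```python
from h import *
to(.549,.18,.065,90)
t=grab('top');s=grab('side')
g=t["pixels"][165:205,180:250,::-1]; a=cv2.convertScaleAbs(cv2.resize(g,None,fx=8,fy=8,interpolation=2),alpha=1.8)
g=s["pixels"][150:190,230:300,::-1]; b=cv2.convertScaleAbs(cv2.resize(g,None,fx=8,fy=8,interpolation=2),alpha=1.8)
cv2.imwrite("pics/x10.png",np.vstack([a,b])[:600])
```

```text
t 15.70 at [0.5502 0.2281 0.0663] head 90.0  shift [-0.0481 -0.0011  0.0013] turn -0.000 rad (0.0 rows) F [-0.4  0.2 -1.5] w 0.0228 q [11. 35. 80. -0. 65. 11.]
```

View pics/x10.png

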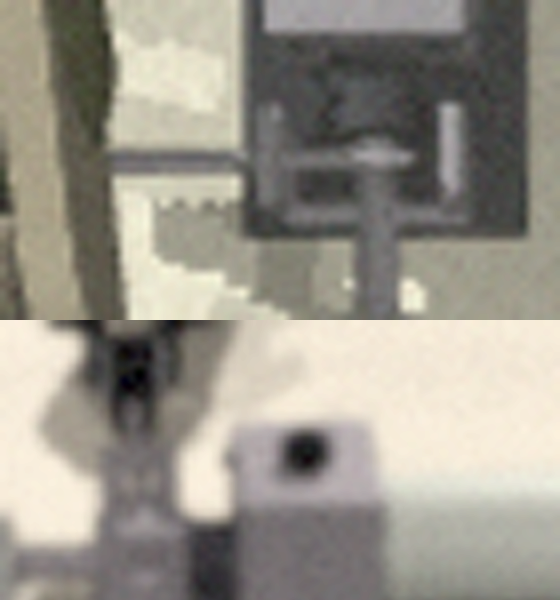

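Emit:
play_rows --targets "-0.01 0 0 0 0.95;-0.02 0 0 0 0.95;-0.03 0 0 0 0.95;-0.04 0 0 0 0.95;-0.05 0 0 0 0.95"

```text
time_s: 16.3
position: [0.5502, 0.1782, 0.0663]
tool_rot: [[0.0, 1.0, 0.0], [1.0, -0.0, -0.0], [-0.0, 0.0, -1.0]]
ft_force: [-0.2, 0.5, -1.1]
grip_width: 0.0225
```

Run:
```python
from h import *
to(.549,.18,.065,90)
t=grab('top');s=grab('side')
g=t["pixels"][165:205,180:250,::-1]; a=cv2.convertScaleAbs(cv2.resize(g,None,fx=8,fy=8,interpolation=2),alpha=1.8)
g=s["pixels"][150:190,230:300,::-1]; b=cv2.convertScaleAbs(cv2.resize(g,None,fx=8,fy=8,interpolation=2),alpha=1.8)
cv2.imwrite("pics/x11.png",np.vstack([a,b])[:600])
```

```text
t 16.30 at [0.5502 0.1782 0.0663] head 90.0  shift [ 0.0018 -0.0012  0.0013] turn -0.000 rad (0.0 rows) F [-0.2  0.5 -1.1] w 0.0225 q [ 6. 34. 83. -0. 63.  6.]
```

View pics/x11.png

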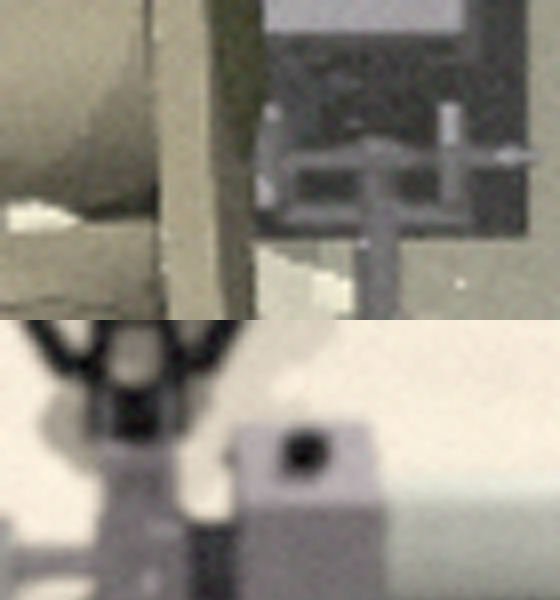

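Emit:
play_rows --targets "-0.005 0 0 0 0.95;-0.01 0 0 0 0.95;-0.015 0 0 0 0.95;-0.015 0 0 0 0.95;-0.015 0 0 0 0.95"

```text
time_s: 16.9
position: [0.5502, 0.1641, 0.0663]
tool_rot: [[0.0, 1.0, 0.0], [1.0, -0.0, 0.0], [0.0, 0.0, -1.0]]
ft_force: [-0.6, -0.1, -1.2]
grip_width: 0.0226
```

Run:
```python
from h import *
to(.549,.18,.065,90)
t=grab('top');s=grab('side')
g=t["pixels"][165:205,180:250,::-1]; a=cv2.convertScaleAbs(cv2.resize(g,None,fx=8,fy=8,interpolation=2),alpha=1.8)
g=s["pixels"][150:190,230:300,::-1]; b=cv2.convertScaleAbs(cv2.resize(g,None,fx=8,fy=8,interpolation=2),alpha=1.8)
cv2.imwrite("pics/x12.png",np.vstack([a,b])[:600])
```

```text
t 16.90 at [0.5502 0.1641 0.0663] head 90.0  shift [ 0.0159 -0.0012  0.0013] turn -0.000 rad (0.0 rows) F [-0.6 -0.1 -1.2] w 0.0226 q [ 5. 34. 84.  0. 63.  5.]
```

View pics/x12.png

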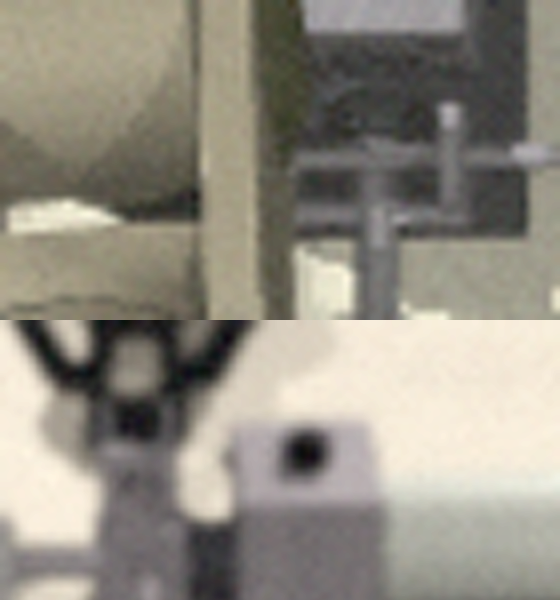

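Emit:
play_rows --targets "0 0 0.0015 0 0.95;0 0 0.003 0 0.95;0 0 0.003 0 0.7;0 0 0.003 0 0.6;0 0 0.003 0 0.5"

```text
time_s: 17.5
position: [0.5503, 0.1642, 0.0634]
tool_rot: [[-0.0, 1.0, 0.0], [1.0, 0.0, 0.0], [0.0, 0.0, -1.0]]
ft_force: [0.0, 0.7, -0.5]
grip_width: 0.0427
```

Emit:
play_rows --targets "0 0 0 0 0.3;0 0 0 0 0.2;0 0 0 0 0.2;0 0 0 0 0.2;0 0 0 0 0.2"

```text
time_s: 18.0
position: [0.5502, 0.1641, 0.0633]
tool_rot: [[0.0, 1.0, 0.0], [1.0, -0.0, 0.0], [0.0, 0.0, -1.0]]
ft_force: [-0.1, 1.1, -0.6]
grip_width: 0.0685
```

Emit:
play_rows --targets "0 0 -0.02 0 0.2;0 0 -0.05 0 0.2;0 0 -0.09 0 0.2;0 0 -0.13 0 0.2;0 0 -0.13 0 0.2"

```text
time_s: 18.5
position: [0.5521, 0.1644, 0.1988]
tool_rot: [[-0.0, 1.0, 0.01], [1.0, 0.0, 0.001], [0.001, 0.01, -1.0]]
ft_force: [-0.2, -0.4, 0.3]
grip_width: 0.0681
```

Run:
```python
from h import *
to(.45,-.19,.2,0)
t=grab('top');s=grab('side')
g=t["pixels"][165:205,180:250,::-1]; a=cv2.convertScaleAbs(cv2.resize(g,None,fx=8,fy=8,interpolation=2),alpha=1.8)
g=s["pixels"][150:190,230:300,::-1]; b=cv2.convertScaleAbs(cv2.resize(g,None,fx=8,fy=8,interpolation=2),alpha=1.8)
cv2.imwrite("pics/x13.png",np.vstack([a,b])[:600])
save(s,"s13.png")
```

```text
t 18.50 at [0.5521 0.1644 0.1988] head 90.0  shift [-0.3544 -0.1022 -0.0026] turn 1.571 rad (10.5 rows) F [-0.2 -0.4  0.3] w 0.0681 q [ 5. 26. 74.  0. 80.  5.]
```

View pics/x13.png

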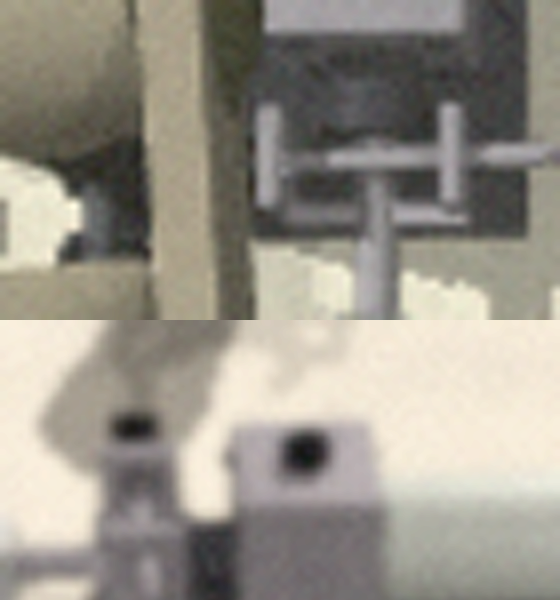

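View pics/s13.png

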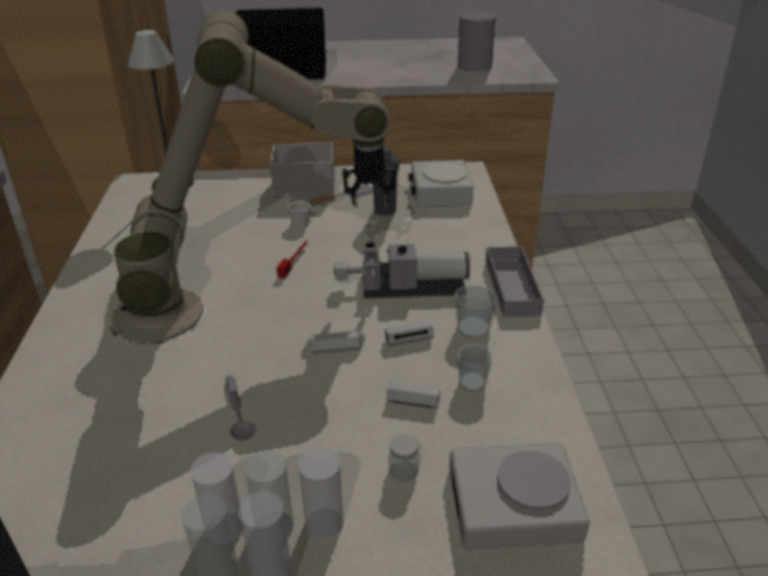

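Emit:
play_rows --targets "-0.045 -0.012 0 0.15 0.5;-0.09 -0.024 0 0.3 1;-0.135 -0.036 0 0.45 1;-0.18 -0.048 0 0.6 1;-0.225 -0.06 0 0.75 1"

```text
time_s: 19.1
position: [0.4888, -0.0622, 0.1918]
tool_rot: [[0.686, 0.728, -0.003], [0.728, -0.686, 0.001], [-0.001, -0.003, -1.0]]
ft_force: [0.5, -0.6, 0.4]
grip_width: 0.0
```

Run:
```python
from h import *
to(.452,-.235,.15,3.5)
```

```text
t 19.10 at [ 0.4888 -0.0622  0.1918] head 46.7  shift [-0.1509  0.0919  0.0418] turn 0.754 rad (5.0 rows) F [ 0.5 -0.6  0.4] w 0.0 q [-21.  18.  87.   0.  75.  22.]
```

Emit:
play_rows --targets "-0.15 0.09 0.03 0.15 1;-0.15 0.09 0.03 0.3 1;-0.15 0.09 0.03 0.45 1;-0.15 0.09 0.03 0.6 1;-0.15 0.09 0.03 0.754 1"

```text
time_s: 19.6
position: [0.4522, -0.2347, 0.1609]
tool_rot: [[0.998, 0.06, -0.003], [0.06, -0.998, 0.002], [-0.003, -0.002, -1.0]]
ft_force: [0.4, 0.3, -0.2]
grip_width: 0.0
```

```bash
cat >> h.py <<'E'
def rect(im,m,z):
    cs,_=cv2.findContours(m.astype(np.uint8),cv2.RETR_EXTERNAL,cv2.CHAIN_APPROX_NONE)
    k=max(cs,key=cv2.contourArea)[:,0,:]
    W=plane(im,k,z)[:,:2].astype(np.float32)*1000
    r=cv2.minAreaRect(W); 
    a=r[2] if r[1][0]>r[1][1] else r[2]-90
    return np.round(r[0],1),np.round(sorted(r[1]),1),round(a,1)
def bars(seeds,tag):
    t=grab("top"); P=cloud(t); s=grab("side")
    for n,(x,y) in seeds.items():
        m=(abs(P[...,0]-x)<.1)&(abs(P[...,1]-y)<.07)&(P[...,2]>.033)&(P[...,2]<.055)
        try: print(n,rect(t,m,.04))
        except Exception as e: print(n,e)
    save(t,tag+"t.png",(265,125,395,255),4.5)
    save(s,tag+"s.png",(190,200,330,285),5)
E
python3 - <<'E'
from h import *
bars(dict(A=(.6246,-.142),B=(.614,-.353),C=(.4535,-.1676)),"b14")
to(.452,-.235,.15,3.5)
E
```

```text
A (array([ 626.8, -141.7]), array([ 34.6, 110. ]), 13.7)
B (array([ 617.8, -353.4]), array([ 32.1, 110.8]), -14.9)
C (array([ 460.6, -162. ]), array([34.7, 90.9]), 3.6)
t 19.70 at [ 0.4529 -0.2323  0.1617] head 3.9  shift [-0.0011  0.0027  0.0117] turn 0.007 rad (0.0 rows) F [1.  0.7 0. ] w 0.0003 q [-40.  22.  87.   0.  71.  46.]
```

View pics/b14t.png

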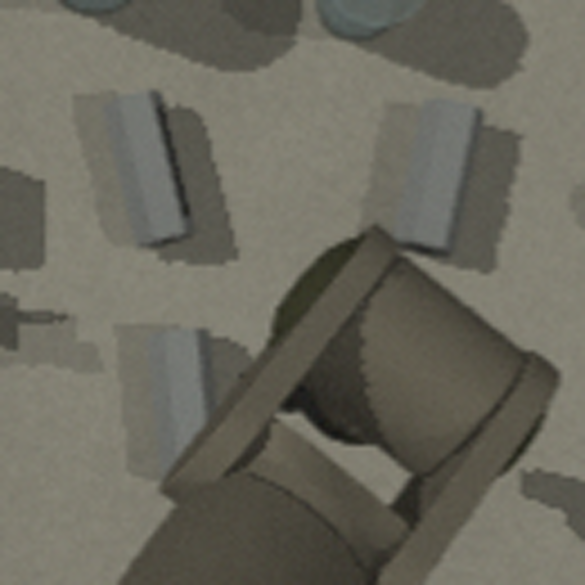

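View pics/b14s.png

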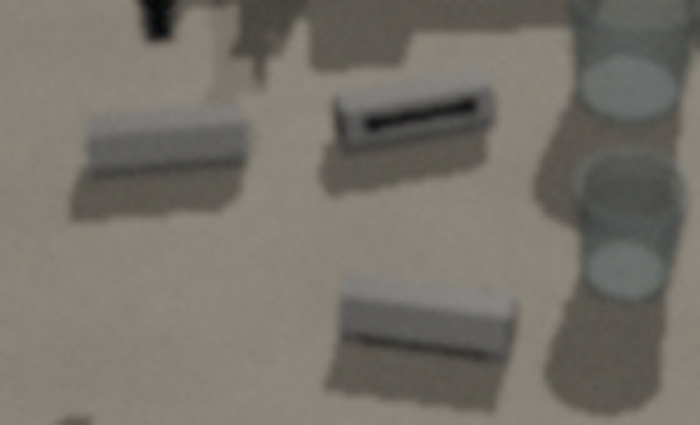

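Bars A, B and C lie at about (.6255,-.147), (.616,-.358) and (.452,-.169). A's slot is on its upper -y face; the slots of B and C are hidden. I'll roll C towards +y first, starting with the descent.

Emit:
play_rows --targets "-0.001 0 0.04 0 1;-0.001 0 0.08 0 1;-0.001 0 0.11 0 1;-0.001 0 0.126 0 1;-0.001 0 0.126 0 1"

```text
time_s: 20.2
position: [0.4517, -0.2303, 0.0349]
tool_rot: [[0.997, 0.076, -0.004], [0.076, -0.997, 0.004], [-0.004, -0.004, -1.0]]
ft_force: [0.2, -0.7, 0.1]
grip_width: -0.0002
```

Run:
```python
from h import *
to(.452,-.2,.035,3.5)
```

```text
t 20.20 at [ 0.4517 -0.2303  0.0349] head 4.3  shift [ 0.0026 -0.0302  0.    ] turn 0.015 rad (0.1 rows) F [ 0.2 -0.7  0.1] w -0.0002 q [-40.  31.  96.   0.  53.  45.]
```

Emit:
play_rows --targets "0 -0.015 0 0 1;0 -0.028 0 0 1;0 -0.038 -0.003 0 1;0 -0.046 -0.006 0 1;0 -0.053 -0.0075 0 1"

```text
time_s: 20.7
position: [0.4492, -0.1784, 0.0457]
tool_rot: [[0.997, 0.072, 0.001], [0.072, -0.997, -0.001], [0.001, 0.001, -1.0]]
ft_force: [-0.8, -1.3, 0.2]
grip_width: -0.0003
```

Emit:
play_rows --targets "0 -0.007 0 0 1;0 -0.014 0 0 1;0 -0.014 0 0 1;0 0.01 0 0 1;0 0.04 -0.01 0 1"

```text
time_s: 21.2
position: [0.4514, -0.2188, 0.054]
tool_rot: [[0.997, 0.072, -0.002], [0.072, -0.997, 0.002], [-0.002, -0.002, -1.0]]
ft_force: [0.7, -0.8, 0.2]
grip_width: 0.0001
```

Run:
```python
from h import *
to(.452,-.2,.035,3.5)
bars(dict(A=(.6246,-.142),B=(.614,-.353),C=(.4535,-.14)),"b15")
```

```text
t 21.20 at [ 0.4514 -0.2188  0.054 ] head 4.1  shift [ 0.002  -0.0186  0.019 ] turn 0.011 rad (0.1 rows) F [ 0.7 -0.8  0.2] w 0.0001 q [-39.  29.  96.   0.  55.  46.]
A (array([ 625.9, -141.2]), array([ 35.4, 111.5]), 13.7)
B (array([ 618., -353.]), array([ 34.5, 111.1]), -15.9)
C (array([ 475.5, -162.9]), array([31.2, 61.5]), 4.9)
```

View pics/b15s.png

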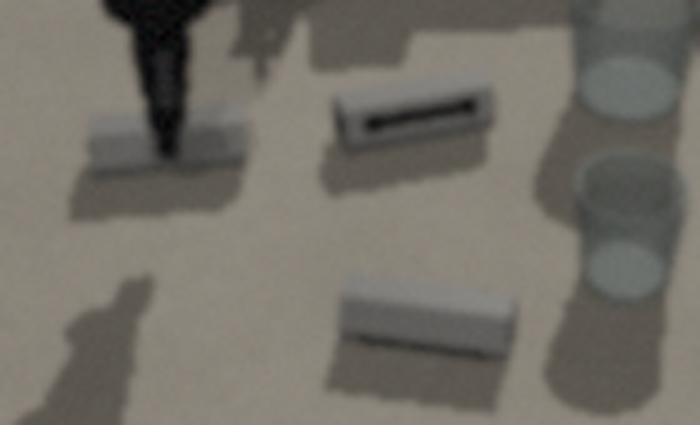

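View pics/b15t.png

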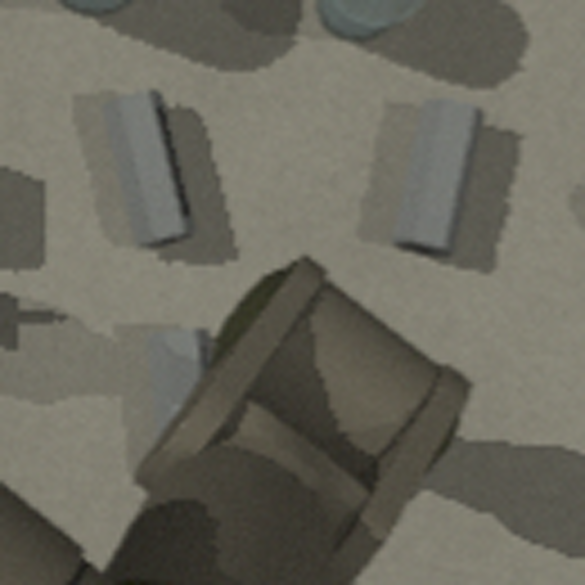

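No roll: the fingers rode over the top. I'll retry lower and slower.

Emit:
play_rows --targets "0 0.008 0.014 0 1;0 0.008 0.027 0 1;0 0.008 0.027 0 1;0 0.008 0.027 0 1;0 0.008 0.027 0 1"

```text
time_s: 21.8
position: [0.4525, -0.2268, 0.0279]
tool_rot: [[0.997, 0.071, 0.0], [0.071, -0.997, -0.0], [0.0, 0.0, -1.0]]
ft_force: [0.4, 0.4, 0.5]
grip_width: 0.0002
```

Emit:
play_rows --targets "0 -0.008 0 0 1;0 -0.016 0 0 1;0 -0.022 0 0 1;0 -0.026 0 0 1;0 -0.03 0 0 1"

```text
time_s: 22.3
position: [0.4503, -0.1966, 0.0279]
tool_rot: [[0.997, 0.071, 0.0], [0.071, -0.997, -0.0], [0.0, 0.0, -1.0]]
ft_force: [0.0, 0.0, 0.4]
grip_width: -0.0002
```

Run:
```python
from h import *
to(.452,-.2,.03,3.5)
```

```text
t 22.30 at [ 0.4503 -0.1966  0.0279] head 4.1  shift [ 0.0014  0.0035 -0.0021] turn 0.010 rad (0.1 rows) F [0.  0.  0.4] w -0.0002 q [-37.  31.  99.  -0.  50.  49.]
```

Emit:
play_rows --targets "0 -0.004 0 0 1;0 -0.008 0 0 1;0 -0.012 -0.001 0 1;0 -0.016 -0.003 0 1;0 -0.02 -0.006 0 1"

```text
time_s: 22.8
position: [0.4495, -0.1792, 0.0352]
tool_rot: [[0.997, 0.071, 0.002], [0.071, -0.997, -0.005], [0.002, 0.005, -1.0]]
ft_force: [-4.5, -7.4, 11.6]
grip_width: -0.0001
```

Run:
```python
from h import *
to(.452,-.17,.04,3.5)
save(grab("side"),"s16.png",(190,180,270,240),8)
```

```text
t 22.80 at [ 0.4495 -0.1792  0.0352] head 4.1  shift [ 0.0032 -0.009  -0.0048] turn 0.010 rad (0.1 rows) F [-4.5 -7.4 11.6] w -0.0001 q [-36.  30. 100.  -0.  50.  50.]
```

View pics/s16.png

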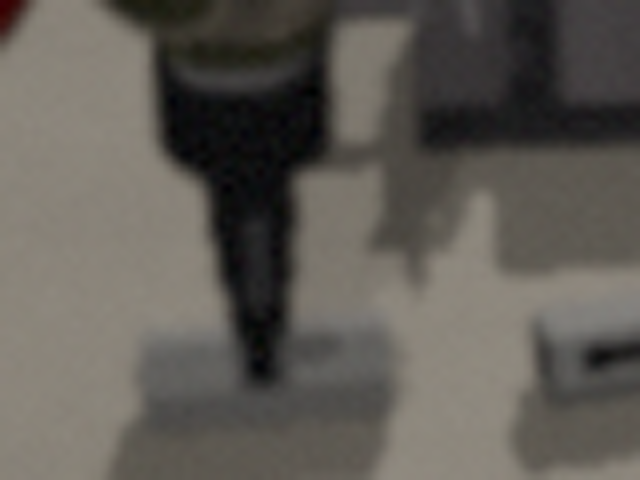

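Emit:
play_rows --targets "0 -0.004 -0.001 0 1;0 -0.008 -0.003 0 1;0 -0.012 -0.004 0 1;0 -0.016 -0.005 0 1;0 -0.02 -0.006 0 1"

```text
time_s: 23.35
position: [0.4476, -0.1573, 0.0406]
tool_rot: [[0.998, 0.07, 0.001], [0.07, -0.998, -0.001], [0.001, 0.001, -1.0]]
ft_force: [-1.0, 0.9, 2.0]
grip_width: 0.0001
```

Run:
```python
from h import *
to(.452,-.17,.04,3.5)
save(grab("side"),"s17.png",(190,180,270,240),8)
```

```text
t 23.35 at [ 0.4476 -0.1573  0.0406] head 4.0  shift [0.0035 0.013  0.0006] turn 0.009 rad (0.1 rows) F [-1.   0.9  2. ] w 0.0001 q [-34.  28. 101.  -0.  50.  52.]
```

View pics/s17.png

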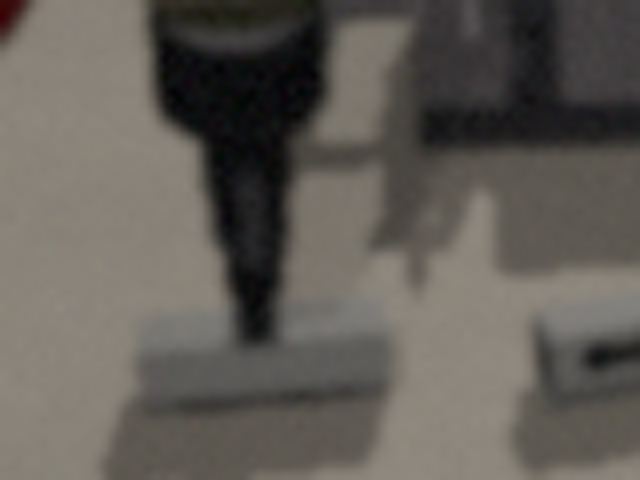

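It appears to have rolled: its image moved up by 3 px, which is 23 mm. I'll raise the arm and check.

Emit:
play_rows --targets "0 0 -0.02 0 1;0 0.02 -0.03 0 1;0 0.05 -0.03 0 1;0 0.06 -0.02 0 1;0 0.06 -0.02 0 1"

```text
time_s: 23.9
position: [0.451, -0.2174, 0.0582]
tool_rot: [[0.998, 0.069, -0.002], [0.069, -0.998, 0.002], [-0.002, -0.002, -1.0]]
ft_force: [0.2, 0.2, -0.0]
grip_width: -0.0001
```

Run:
```python
from h import *
to(.452,-.17,.04,3.5)
bars(dict(C=(.4535,-.14)),"b18")
```

```text
t 23.90 at [ 0.451  -0.2174  0.0582] head 3.9  shift [ 0.0043 -0.0472  0.0183] turn 0.008 rad (0.1 rows) F [ 0.2  0.2 -0. ] w -0.0001 q [-39.  29.  96.   0.  55.  47.]
C (array([ 460.2, -140.7]), array([31.9, 87.8]), 5.8)
```

View pics/b18s.png

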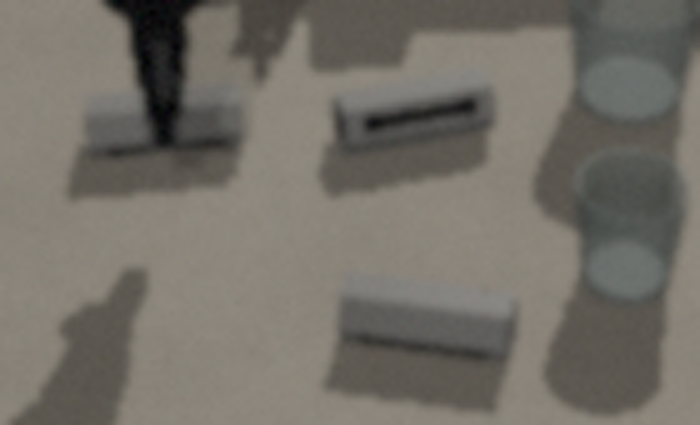

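View pics/b18t.png

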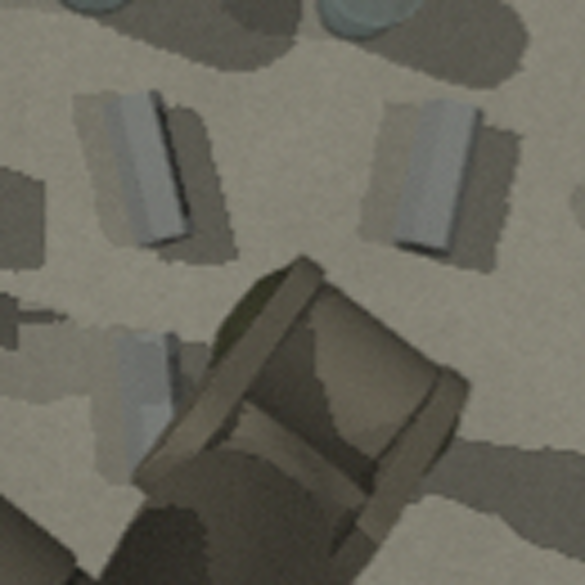

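Emit:
play_rows --targets "0.002 0 0.015 0 1;0.002 0 0.03 0 1;0.002 -0.015 0.03 0 1;0.002 -0.03 0.03 0 1;0.002 -0.043 0.03 0 1"

```text
time_s: 24.5
position: [0.4504, -0.1719, 0.0304]
tool_rot: [[0.997, 0.072, 0.0], [0.072, -0.997, 0.0], [0.0, -0.0, -1.0]]
ft_force: [0.6, -1.0, 0.3]
grip_width: 0.0003
```

Emit:
play_rows --targets "0 -0.004 0 0 1;0 -0.008 0 0 1;0 -0.012 -0.001 0 1;0 -0.016 -0.003 0 1;0 -0.02 -0.006 0 1"

```text
time_s: 25.0
position: [0.4498, -0.1552, 0.0368]
tool_rot: [[0.998, 0.071, 0.002], [0.071, -0.998, -0.003], [0.002, 0.003, -1.0]]
ft_force: [-1.6, -3.0, 4.3]
grip_width: -0.0001
```

Emit:
play_rows --targets "0 -0.004 -0.001 0 1;0 -0.008 -0.003 0 1;0 -0.012 -0.004 0 1;0 -0.016 -0.005 0 1;0 -0.02 -0.006 0 1"

```text
time_s: 25.5
position: [0.448, -0.1341, 0.042]
tool_rot: [[0.998, 0.07, 0.001], [0.07, -0.998, -0.0], [0.001, 0.0, -1.0]]
ft_force: [-0.9, 1.0, 0.2]
grip_width: 0.0003
```

Emit:
play_rows --targets "0 0 -0.02 0 1;0 0.02 -0.03 0 1;0 0.05 -0.03 0 1;0 0.06 -0.02 0 1;0 0.06 -0.02 0 1"

```text
time_s: 26.0
position: [0.4514, -0.1943, 0.0604]
tool_rot: [[0.998, 0.069, -0.002], [0.069, -0.998, 0.001], [-0.002, -0.002, -1.0]]
ft_force: [-0.4, 1.1, -0.1]
grip_width: -0.0001
```

Run:
```python
from h import *
to(.452,-.17,.04,3.5)
bars(dict(C=(.4535,-.12)),"b19")
```

```text
t 26.00 at [ 0.4514 -0.1943  0.0604] head 3.9  shift [ 0.0023 -0.0242  0.0204] turn 0.008 rad (0.1 rows) F [-0.4  1.1 -0.1] w -0.0001 q [-37.  28.  97.   0.  55.  49.]
C (array([ 459.1, -115.7]), array([32.5, 87.9]), -1.2)
```

View pics/b19s.png

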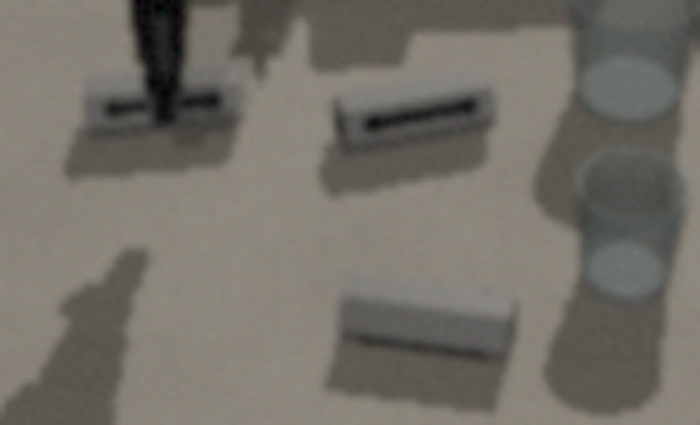

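C's slot is now on its upper -y face, so it needs one more roll.

Emit:
play_rows --targets "0.002 0 0.015 0 1;0.002 0 0.031 0 1;0.002 -0.015 0.031 0 1;0.002 -0.03 0.031 0 1;0.002 -0.043 0.031 0 1"

```text
time_s: 26.6
position: [0.4508, -0.1488, 0.0314]
tool_rot: [[0.997, 0.072, 0.0], [0.072, -0.997, 0.0], [0.0, -0.0, -1.0]]
ft_force: [1.0, 0.1, -0.7]
grip_width: -0.0001
```

Emit:
play_rows --targets "0 -0.004 0 0 1;0 -0.008 0 0 1;0 -0.012 -0.001 0 1;0 -0.016 -0.003 0 1;0 -0.02 -0.006 0 1"

```text
time_s: 27.1
position: [0.45, -0.1318, 0.0375]
tool_rot: [[0.998, 0.07, 0.001], [0.07, -0.998, -0.002], [0.001, 0.002, -1.0]]
ft_force: [0.6, -0.6, 2.2]
grip_width: 0.0002
```

Emit:
play_rows --targets "0 -0.004 -0.001 0 1;0 -0.008 -0.003 0 1;0 -0.012 -0.004 0 1;0 -0.016 -0.005 0 1;0 -0.02 -0.006 0 1"

```text
time_s: 27.6
position: [0.448, -0.1105, 0.0426]
tool_rot: [[0.998, 0.071, -0.001], [0.071, -0.998, 0.001], [-0.001, -0.001, -1.0]]
ft_force: [0.4, 0.1, -0.7]
grip_width: 0.0001
```

Emit:
play_rows --targets "0 0 -0.02 0 1;0 0.03 -0.05 0 1;0 0.06 -0.08 0 1;0 0.1 -0.08 0 1;0 0.14 -0.08 0 1"

```text
time_s: 28.1
position: [0.4583, -0.2518, 0.1235]
tool_rot: [[0.997, 0.071, 0.001], [0.071, -0.997, -0.001], [0.001, 0.001, -1.0]]
ft_force: [0.4, -0.1, -0.0]
grip_width: 0.0002
```

Run:
```python
from h import *
to(.6,-.42,.12,-15)
bars(dict(A=(.6246,-.142),B=(.614,-.353),C=(.4535,-.09)),"b20")
```

```text
t 28.10 at [ 0.4583 -0.2518  0.1235] head 4.1  shift [0.1294 0.1779 0.0038] turn 0.333 rad (2.2 rows) F [ 0.4 -0.1 -0. ] w 0.0002 q [-42.  25.  88.   0.  66.  44.]
A (array([ 626.9, -141.7]), array([ 33.9, 110.4]), 11.1)
B (array([ 618.3, -352.8]), array([ 34.3, 110.1]), -14.7)
C (array([446.1, -95.4]), array([ 33.3, 109.1]), 3.5)
```

View pics/b20s.png

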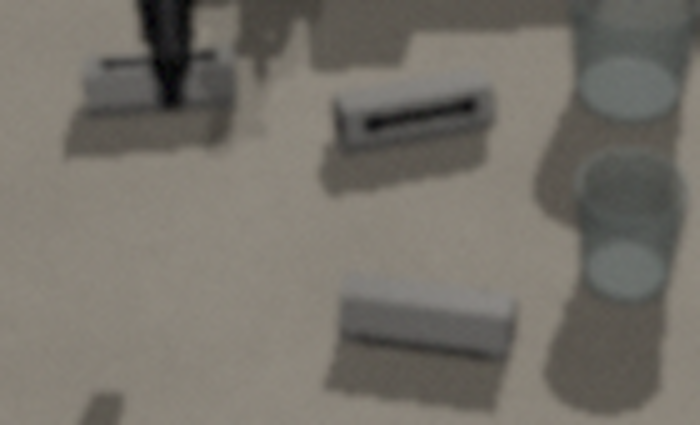

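View pics/b20t.png

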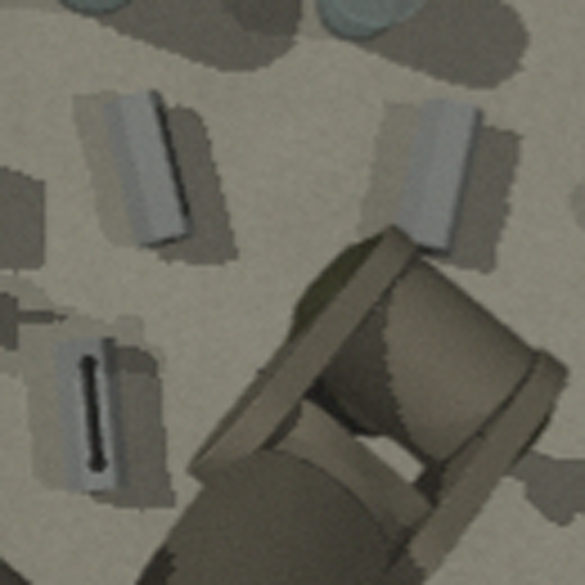

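C now shows its slot on top in the top view, crop (92,412). Next is bar A.

Run:
```python
from h import *
to(.641,-.215,.11,12.8)
```

```text
t 28.20 at [ 0.4583 -0.2546  0.1225] head 3.8  shift [ 0.1849 -0.0272  0.0126] turn -0.156 rad (1.0 rows) F [-0.5  0.8  0.5] w 0.0002 q [-42.  25.  88.  -0.  66.  44.]
```

Emit:
play_rows --targets "0.045 -0.007 0 -0.05 1;0.09 -0.014 0 -0.1 1;0.135 -0.021 0 -0.156 1;0.185 -0.027 0 -0.156 1;0.185 -0.027 0 -0.156 1"

```text
time_s: 28.7
position: [0.6446, -0.2079, 0.1211]
tool_rot: [[0.974, 0.229, 0.001], [0.229, -0.974, 0.001], [0.001, -0.001, -1.0]]
ft_force: [-1.5, 0.4, -0.3]
grip_width: -0.0002
```

Run:
```python
from h import *
to(.641,-.215,.031,12.8)
to(.6255+.22*.026,-.147-.026*.975,.031,12.8)
bars(dict(A=(.6246,-.142)),"b21")
```

```text
t 28.70 at [ 0.6446 -0.2079  0.1211] head 13.2  shift [-0.0052  0.0061  0.09  ] turn 0.007 rad (0.0 rows) F [-1.5  0.4 -0.3] w -0.0002 q [-28.  39.  61.   0.  79.  49.]
t 28.70 at [ 0.6446 -0.2079  0.1211] head 13.2  shift [-0.005  -0.0377  0.0901] turn 0.007 rad (0.0 rows) F [-1.5  0.4 -0.3] w -0.0002 q [-28.  39.  61.   0.  79.  49.]
A (array([ 657.5, -135.1]), array([30.5, 47.4]), 12.6)
```

Emit:
play_rows --targets "-0.005 0.006 0.04 0 1;-0.005 0.006 0.075 0 1;-0.005 0.006 0.09 0 1;-0.005 0.006 0.09 0 1;-0.005 -0.01 0.09 0 1"

```text
time_s: 29.3
position: [0.634, -0.2035, 0.0343]
tool_rot: [[0.975, 0.223, 0.002], [0.223, -0.975, -0.002], [0.002, 0.002, -1.0]]
ft_force: [0.2, 0.9, 0.2]
grip_width: 0.0002
```

Run:
```python
from h import *
to(.6255+.22*.026,-.147-.026*.975,.031,12.8)
```

```text
t 29.30 at [ 0.634  -0.2035  0.0343] head 12.9  shift [ 0.0042 -0.0309  0.0032] turn 0.001 rad (0.0 rows) F [0.2 0.9 0.2] w 0.0002 q [-28.  43.  69.  -0.  68.  49.]
```

Emit:
play_rows --targets "0.003 -0.01 0.003 0 1;0.003 -0.02 0.003 0 1;0.003 -0.03 0.003 0 1;0.003 -0.03 0.003 0 1;0.003 -0.034 0.003 0 1"

```text
time_s: 29.8
position: [0.6291, -0.1683, 0.0301]
tool_rot: [[0.974, 0.225, 0.001], [0.225, -0.974, -0.001], [0.001, 0.001, -1.0]]
ft_force: [0.5, 0.7, -0.5]
grip_width: 0.0002
```

Emit:
play_rows --targets "0 -0.004 0 0 1;0 -0.008 0 0 1;0 -0.012 -0.001 0 1;0 -0.016 -0.003 0 1;0 -0.02 -0.006 0 1"

```text
time_s: 30.3
position: [0.6256, -0.1515, 0.0387]
tool_rot: [[0.975, 0.224, 0.005], [0.224, -0.975, -0.005], [0.004, 0.006, -1.0]]
ft_force: [-1.4, -4.5, 10.5]
grip_width: 0.0
```

Emit:
play_rows --targets "0 -0.004 -0.001 0 1;0 -0.008 -0.003 0 1;0 -0.012 -0.004 0 1;0 -0.016 -0.005 0 1;0 -0.02 -0.006 0 1"

```text
time_s: 30.8
position: [0.6197, -0.1291, 0.0416]
tool_rot: [[0.974, 0.225, -0.0], [0.225, -0.974, 0.0], [-0.0, -0.0, -1.0]]
ft_force: [-0.8, 0.5, 0.4]
grip_width: -0.0003
```

Emit:
play_rows --targets "0 0 -0.02 0 1;0 0.03 -0.05 0 1;0 0.06 -0.08 0 1;0 0.1 -0.08 0 1;0 0.14 -0.08 0 1"

```text
time_s: 31.3
position: [0.6517, -0.2669, 0.1228]
tool_rot: [[0.974, 0.225, 0.001], [0.225, -0.974, -0.001], [0.001, 0.001, -1.0]]
ft_force: [-0.3, 0.4, -0.4]
grip_width: 0.0
```

Run:
```python
from h import *
bars(dict(A=(.6246,-.12),B=(.614,-.353),C=(.4535,-.09)),"b22")
to(.6,-.43,.12,-15)
```

```text
A (array([ 621.5, -117.8]), array([ 33. , 109.4]), 12.3)
B (array([ 652.3, -350.7]), array([10.2, 31.6]), -28.0)
C (array([486.9, -93.6]), array([26. , 26.1]), -0.7)
t 31.40 at [ 0.6512 -0.2704  0.1207] head 12.7  shift [-0.0851  0.1444  0.0009] turn 0.484 rad (3.2 rows) F [-0.4  0.6 -1.1] w 0.0003 q [-32.  42.  55.  -0.  82.  45.]
```

View pics/b22s.png

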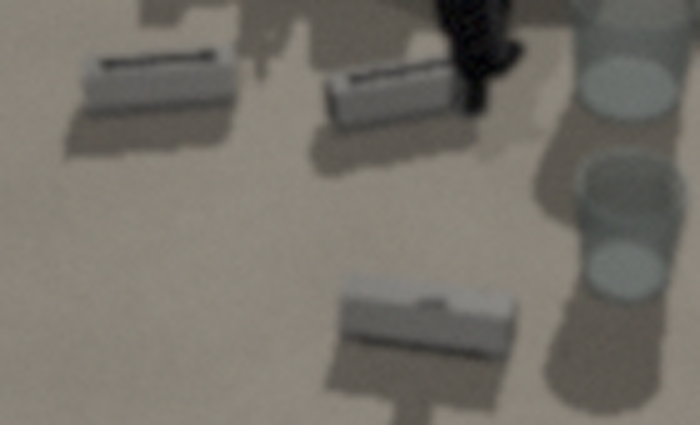

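View pics/b22t.png

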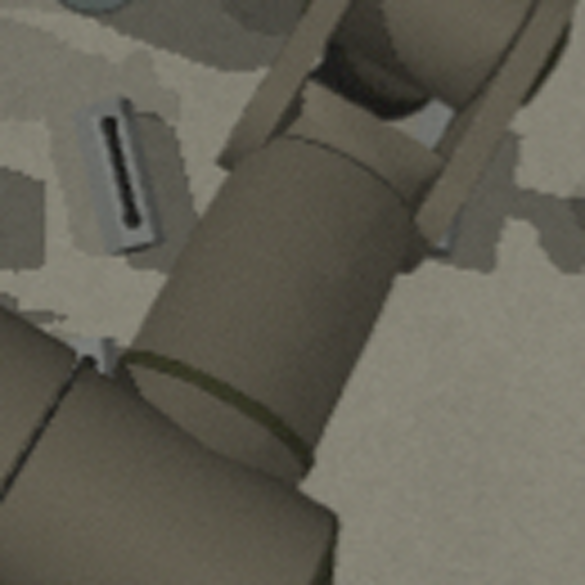

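A is done. Its slot is on top in the top view at crop (122,172). Next is bar B.

Emit:
play_rows --targets "-0.028 0.045 0 0.15 1;-0.056 0.09 0 0.3 1;-0.084 0.14 0 0.45 1;-0.084 0.14 0 0.484 1;-0.084 0.14 0 0.484 1"

```text
time_s: 31.9
position: [0.6, -0.4224, 0.1209]
tool_rot: [[0.967, -0.257, -0.001], [-0.257, -0.967, 0.001], [-0.001, -0.001, -1.0]]
ft_force: [0.4, 1.1, -1.2]
grip_width: -0.0002
```

Run:
```python
from h import *
to(.599,-.421,.031,-15)
to(.616-.259*.026,-.358-.026*.966,.031,-15)
t=grab("top");P=cloud(t);m=(P[...,2]>.065)&(P[...,2]<.085)&(abs(P[...,0]-.6)<.07)&(abs(P[...,1]+.53)<.08)
print("jar",rect(t,m,.075))
```

```text
t 31.90 at [ 0.6    -0.4224  0.1209] head -14.9  shift [-0.0012 -0.001   0.0899] turn 0.002 rad (0.0 rows) F [ 0.4  1.1 -1.2] w -0.0002 q [-44.  45.  49.   0.  86.  61.]
t 31.90 at [ 0.6    -0.4224  0.1209] head -14.9  shift [-0.001  -0.0403  0.0899] turn 0.002 rad (0.0 rows) F [ 0.4  1.1 -1.2] w -0.0002 q [-44.  45.  49.   0.  86.  61.]
jar (array([ 585.7, -524.6]), array([14.6, 23.4]), -35.5)
```

Jar clear at y≈-.52. I'll descend and push.

Emit:
play_rows --targets "0 0 0.04 0 1;0 0 0.075 0 1;0 0 0.09 0 1;0 0 0.09 0 1;0 -0.014 0.09 0 1"

```text
time_s: 32.45
position: [0.6052, -0.408, 0.0334]
tool_rot: [[0.967, -0.255, 0.002], [-0.255, -0.967, -0.002], [0.002, 0.002, -1.0]]
ft_force: [0.6, 0.2, 0.3]
grip_width: -0.0002
```

Emit:
play_rows --targets "0 -0.01 0 0 1;0 -0.018 0 0 1;0 -0.026 0 0 1;0 -0.028 0 0 1;0 -0.03 0 0 1"

```text
time_s: 32.95
position: [0.6124, -0.3787, 0.0323]
tool_rot: [[0.967, -0.254, 0.001], [-0.254, -0.967, -0.001], [0.001, 0.001, -1.0]]
ft_force: [-1.3, -2.1, 3.4]
grip_width: -0.0002
```

Run:
```python
from h import *
to(.616-.259*.026,-.358-.026*.966,.031,-15)
```

```text
t 32.95 at [ 0.6124 -0.3787  0.0323] head -14.7  shift [-0.0019  0.005   0.0013] turn 0.005 rad (0.0 rows) F [-1.3 -2.1  3.4] w -0.0002 q [-41.  48.  58.  -0.  74.  64.]
```

Emit:
play_rows --targets "0 -0.003 0.001 0 1;0 -0.006 0 0 1;0 -0.009 -0.001 0 1;0 -0.012 -0.003 0 1;0 -0.016 -0.005 0 1"

```text
time_s: 33.45
position: [0.6162, -0.3653, 0.039]
tool_rot: [[0.967, -0.256, 0.002], [-0.256, -0.967, -0.004], [0.003, 0.004, -1.0]]
ft_force: [-4.2, -2.9, 9.9]
grip_width: -0.0002
```

Emit:
play_rows --targets "0 -0.004 -0.001 0 1;0 -0.008 -0.003 0 1;0 -0.012 -0.004 0 1;0 -0.016 -0.005 0 1;0 -0.02 -0.006 0 1"

```text
time_s: 33.95
position: [0.6212, -0.3432, 0.0423]
tool_rot: [[0.967, -0.254, -0.001], [-0.254, -0.967, 0.001], [-0.001, -0.001, -1.0]]
ft_force: [0.0, 0.2, -0.2]
grip_width: -0.0
```

Emit:
play_rows --targets "0 0 -0.02 0 1;0 0.02 -0.03 0 1;0 0.05 -0.03 0 1;0 0.06 -0.02 0 1;0 0.06 -0.02 0 1"

```text
time_s: 34.45
position: [0.6047, -0.402, 0.06]
tool_rot: [[0.967, -0.256, -0.003], [-0.256, -0.967, 0.003], [-0.004, -0.002, -1.0]]
ft_force: [-0.6, 0.9, -1.7]
grip_width: 0.0003
```

Run:
```python
from h import *
bars(dict(A=(.6246,-.12),B=(.614,-.335),C=(.4535,-.09)),"b23")
to(.6,-.4,.03,-15)
```

```text
A (array([ 632.4, -116.6]), array([32.6, 87.7]), 11.2)
B (array([ 624. , -331.1]), array([ 33.9, 109.5]), -15.2)
C max() iterable argument is empty
t 34.55 at [ 0.6059 -0.4005  0.0615] head -14.7  shift [-0.0058  0.001   0.0315] turn 0.005 rad (0.0 rows) F [ 0.4  0.9 -0.2] w -0.0001 q [-43.  47.  55.   0.  78.  62.]
```

View pics/b23s.png

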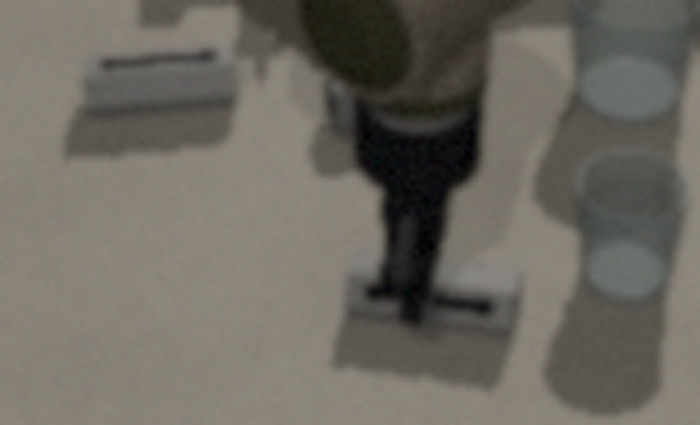

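View pics/b23t.png

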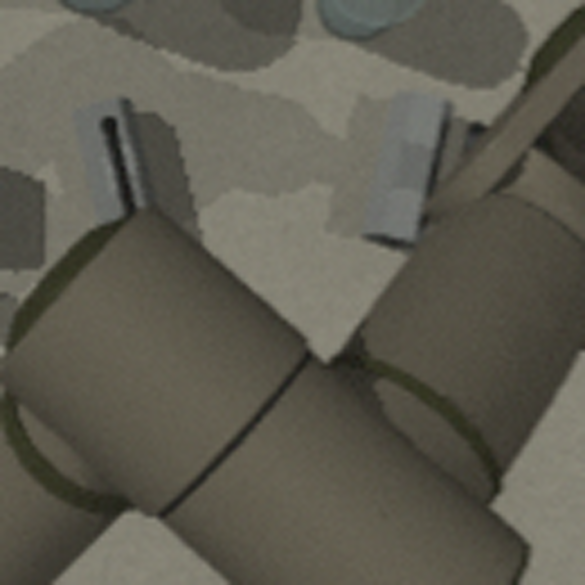

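Emit:
play_rows --targets "0 0 0.015 0 1;0 0 0.03 0 1;0 -0.015 0.03 0 1;0 -0.03 0.03 0 1;0 -0.042 0.03 0 1"

```text
time_s: 35.05
position: [0.6176, -0.3589, 0.0332]
tool_rot: [[0.967, -0.253, 0.0], [-0.253, -0.967, -0.0], [0.0, -0.0, -1.0]]
ft_force: [0.4, 0.0, -0.5]
grip_width: -0.0001
```

Emit:
play_rows --targets "0 -0.003 0.001 0 1;0 -0.006 0 0 1;0 -0.01 -0.001 0 1;0 -0.014 -0.003 0 1;0 -0.018 -0.005 0 1"

```text
time_s: 35.55
position: [0.6216, -0.3445, 0.0389]
tool_rot: [[0.967, -0.255, 0.002], [-0.255, -0.967, -0.002], [0.002, 0.001, -1.0]]
ft_force: [0.2, -2.1, 4.3]
grip_width: -0.0002
```

Emit:
play_rows --targets "0 -0.004 -0.001 0 1;0 -0.008 -0.003 0 1;0 -0.012 -0.004 0 1;0 -0.016 -0.005 0 1;0 -0.02 -0.006 0 1"

```text
time_s: 36.05
position: [0.6262, -0.3236, 0.0432]
tool_rot: [[0.967, -0.254, -0.001], [-0.254, -0.967, 0.001], [-0.001, -0.001, -1.0]]
ft_force: [-0.2, 0.6, 0.8]
grip_width: -0.0
```

Emit:
play_rows --targets "0 0 -0.03 0 1;0 0 -0.08 0 1;-0.03 0.02 -0.12 0 1;-0.08 0.04 -0.12 0 1;-0.13 0.08 -0.12 0 1"

```text
time_s: 36.55
position: [0.4979, -0.3597, 0.1648]
tool_rot: [[0.968, -0.252, 0.001], [-0.252, -0.968, -0.001], [0.001, 0.001, -1.0]]
ft_force: [0.7, -0.6, -0.4]
grip_width: -0.0001
```

Emit:
play_rows --targets "-0.05 0.05 -0.01 0 1;-0.1 0.1 -0.01 0 1;-0.13 0.14 -0.01 0 1;-0.15 0.16 -0.01 0 1;-0.15 0.16 -0.01 0 1"

```text
time_s: 37.05
position: [0.31, -0.4791, 0.1735]
tool_rot: [[0.966, -0.258, -0.001], [-0.258, -0.966, 0.0], [-0.001, -0.0, -1.0]]
ft_force: [0.6, -0.8, 1.0]
grip_width: 0.0001
```

Run:
```python
from h import *
bars(dict(A=(.6246,-.12),B=(.614,-.31),C=(.4535,-.09)),"b24")
to(.3,-.4,.03,-15)
save(grab("top"),"t24.png");save(grab("side"),"s24.png")
```

```text
A (array([ 621.6, -119.7]), array([ 31.2, 110.1]), 12.7)
B (array([ 629.3, -309. ]), array([ 34.4, 110.7]), -13.2)
C (array([446.2, -95.8]), array([ 34.3, 109.8]), 6.4)
t 37.15 at [ 0.311  -0.4786  0.1733] head -15.0  shift [-0.0308 -0.073   0.1434] turn 0.001 rad (0.0 rows) F [ 0.4  0.1 -0.2] w -0.0003 q [-69.  27.  76.  -0.  77.  36.]
```

View pics/t24.png

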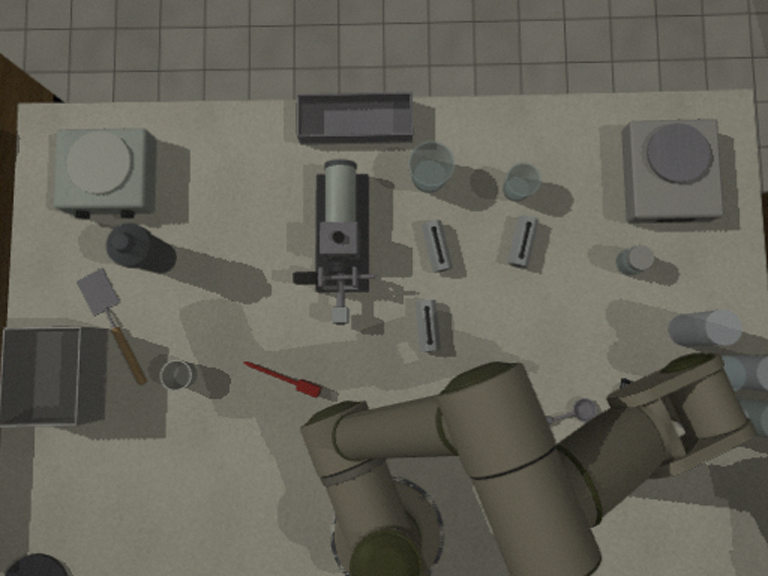

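View pics/b24t.png

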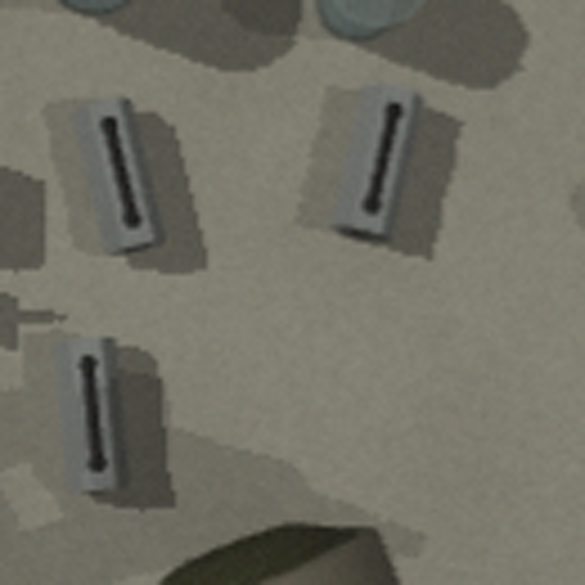

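View pics/s24.png

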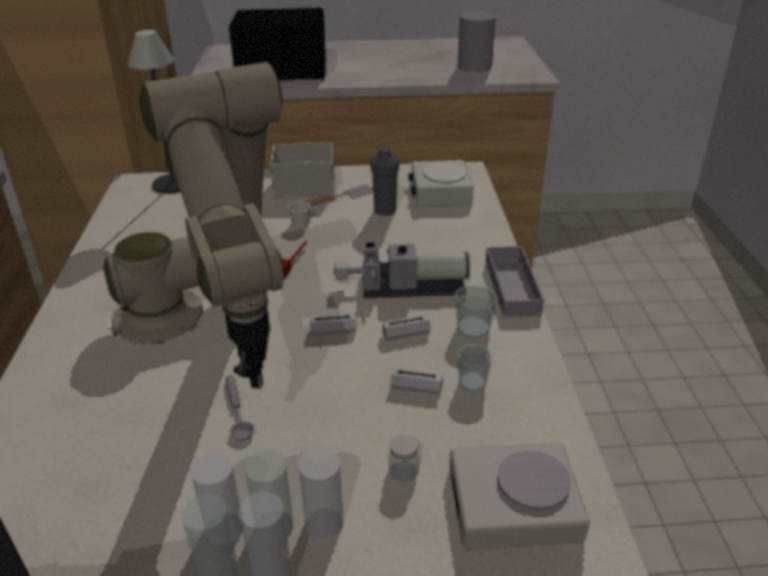

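All three slots face up and the bystanders look unmoved. Last check: the rod and the coupling.

Run:
```python
from h import *
t=grab('top'); s=grab("side")
g=t["pixels"][165:225,185:260,::-1]; cv2.imwrite("pics/f1.png",cv2.convertScaleAbs(cv2.resize(g,None,fx=10,fy=10,interpolation=2),alpha=1.8))
g=s["pixels"][150:200,215:275,::-1]; cv2.imwrite("pics/f2.png",cv2.convertScaleAbs(cv2.resize(g,None,fx=10,fy=10,interpolation=2),alpha=1.8))
```

```text
(no output)
```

View pics/f1.png

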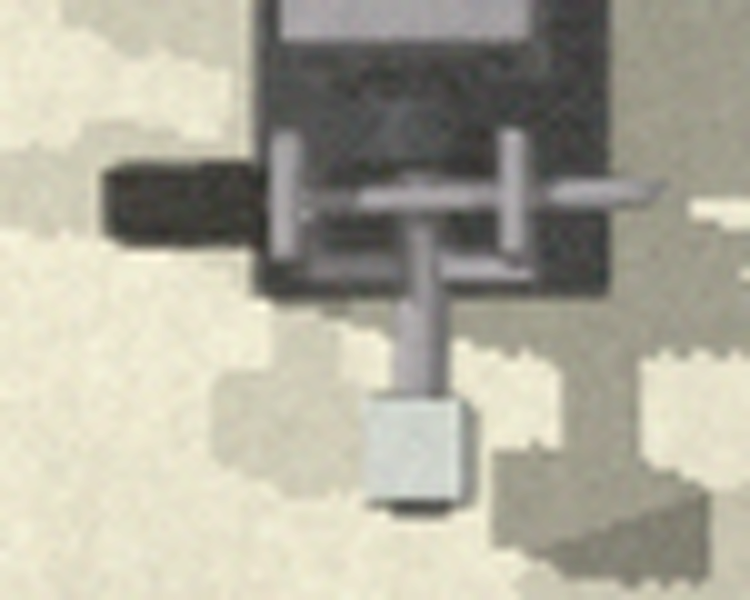

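View pics/f2.png

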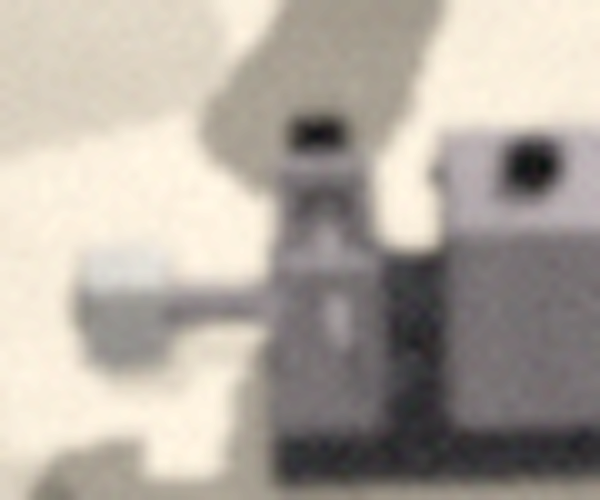

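Run:
```python
from h import *
t=grab('top')
u=lambda a,b:(a/10+185-.5,b/10+165-.5)
print("coupling corners",np.round(plane(t,[u(366,398),u(464,398),u(366,500),u(464,500)],.07),4))
print("tip",np.round(plane(t,[u(660,187)],.075),4),"handle outer end, near cheek",np.round(plane(t,[u(103,205),u(262,205)],.082),4))
```

```text
coupling corners [[0.4863 0.1091 0.07  ]
 [0.4859 0.0777 0.07  ]
 [0.4537 0.1092 0.07  ]
 [0.4533 0.0779 0.07  ]]
tip [[0.5524 0.0142 0.075 ]] handle outer end, near cheek [[0.5481 0.1917 0.082 ]
 [0.5474 0.141  0.082 ]]
```

Run:
```python
from h import *
print(env.close_job())
```

```text
the job is handed in; nothing more can be done
None
```

I finished every step and handed the job in at about 37 s of the 210 s allowed; the hand-in gives no verdict.

**What I did**
- **Shaft:** I pushed the coupling in to its stop, pulled it out and pushed it home again. I felt a stop each time, with 28 mm of travel, and paused about 0.5 s or more at each.
- **Rod:** I slid the black-handled locking rod through both eyes from the left.
- **Bars:** Three bars were present. I rolled all of them towards the pump: one roll, two rolls and three rolls.

**What the last checks showed**
- **Shaft:** The coupling sits about 1 mm from the expected home position, within the camera's accuracy.
- **Rod:** Its tip is about 78 mm to the right of the pump's centre line (54 mm needed). The handle is just outside the left cheek, with the shank in line with the eyes.
- **Bars:** All three slots are on top in the top view.
- **Surroundings:** The bystanders look unmoved in both views, and nothing presses on the arm.

**What failed or disagreed**
- The first push on one bar rode over its top without rolling it. A lower, slower push worked.
- The right cheek appears about 8 mm nearer the centre in the pictures than the description says. The rod passed through both eyes anyway.

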